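# Load the bottle carrier and hold it up

## Task

Set the two squat brown jars into the grey bottle carrier, one standing upright in the middle of each bay so that it balances; set them down, do not drop them in. Then lift the loaded carrier by its handle about 10 cm straight up off the bench and finish there, still holding it steady and level, with nothing else carrying it and both jars standing in it. Leave the other things on the bench where they are.

Things in the scene. Friction and masses are not known exactly. Their poses are not given: they have to be found in the camera images.
- carrier: Loose grey plastic bottle carrier, 288 mm long (its y) by 130 mm wide (its x), 380 g. Origin: centre of its underside; z up. Flat floor 6 mm thick, 4 mm outer walls whose top is 28 mm above the underside. A cross wall 8 mm thick (in y) and 52 mm high runs along x through the middle and parts it into two bays, each about 122 x 136 mm inside. The handle rises from this cross wall.
- carrier_handle: The carrier's handle, one piece with it (same origin and axes as the carrier). A straight grip bar along the carrier's x, 116 mm long, 16 mm thick (in y), 26 mm tall, from 157 to 183 mm above the underside, on two uprights 16 x 12 mm centred at x = +50 and -50 mm; between the uprights the space under the bar is open down to 52 mm (apart from slim corner braces).
- grip (a point): Centre of the handle's grip bar, 170 mm above the carrier's underside, midway between its ends; axes as the carrier. Right above the centre of mass of the evenly loaded carrier.
- bay_left (a point): Centre of the bay on the carrier's +y side, on its floor, 72 mm from the middle of the cross wall; marked by a round black pad 80 mm across, flush with the floor. Axes as the carrier.
- bay_right (a point): The same for the bay on the carrier's -y side.
- jar_a_mid (a point): Centre, half-way up, of one squat brown glass jar: round body 54 mm across, straight up to 70 mm, then a short neck and a white screw cap 50 mm across from 78 to 100 mm; 100 mm tall in all, about 110 to 220 g, plain paper label round the body. Stands upright on the bench; z up, 50 mm above its foot.
- jar_a: The same jar; origin at the centre of its foot.
- jar_b_mid (a point): Centre, half-way up, of the other, equal, squat brown glass jar: round body 54 mm across, straight up to 70 mm, then a short neck and a white screw cap 50 mm across from 78 to 100 mm; 100 mm tall in all, about 110 to 220 g, plain paper label round the body. Stands upright on the bench; z up, 50 mm above its foot.
- jar_b: The same jar; origin at the centre of its foot.
- tall_bottle: A narrow brown bottle with a small white cap, 38 mm across, 133 mm tall. Not part of the job; it stands among the jars. Origin: centre of its foot; z up.
- beaker: A small empty glass beaker, 48 mm across, 65 mm tall. Not part of the job; it stands among the jars. Origin: centre of its foot; z up.
- wash_bottle: A white plastic wash bottle, 66 mm across, 200 mm tall, bent spout. Not part of the job. Origin: centre of its foot; z up.
- spray_bottle: A clear spray bottle, 70 mm across, 198 mm tall, red and yellow trigger head. Not part of the job. Origin: centre of its foot; z up.
- tool_tin: A steel tin of needles and tweezers, 73 mm across, 155 mm tall with the tools. Not part of the job. Origin: centre of its foot; z up.
- dishes: A stack of two glass dishes, 94 mm across, 34 mm tall. Not part of the job. Origin: centre of its foot; z up.
Not all that is in view belongs to the job. What is shaped like the tall_bottle but blue is not meant.

How it is judged:
By the outcome, as a careful person would: the job done as asked, in the order asked, and still so for the second after the job is handed in, while the arm keeps its last pose, push and grip.
It also fails if it takes over 70 s, if anything falls off the work surface, if the arm or the gripper's body presses on something with over 40 N, if the wrist force passes 120 N, or if a joint passes its speed limit or range.

## Robot

A 6-joint arm with a two-finger parallel gripper is mounted at the origin on the work surface. World frame = base frame: x ahead of the robot, y to its left, z up, the work surface at z = 0. Lengths are in m, angles in rad, forces in N, time in s.
With the tool pointing down it reaches from about 0.275 to 0.975 m from the base axis. Payload 8.4 kg.
Tool frame: the origin (TCP) lies at the very end of the fingers, on their centre line; the grasp point (between the pads) lies 19 mm behind it; x points along the fingers, y is the direction in which the jaws open and shut, and the axes are right-handed (so a half turn about x gives the same grasp; the last joint's range is limited). The gripper opens to 92 mm and grips with 3 to 60 N. Pads are 20 mm wide; open, the fingers measure 128 mm over their backs; the gripper's body (75 mm by 189 mm) begins 69 mm behind the grasp point.
Start: joints at [-1.141, 0.353, 1.633, -0, 1.155, -0.002], TCP at [0.262, -0.568, 0.215] pointing down, gripper open.
Joint ranges: [-2.63, 2.63], [-0.92, 2.1], [0.06, 2.66], [-1.3, 4.44], [0, 2.69], [-3.02, 3.02]. Speed limits (rad/s): [2.22, 2.22, 2.79, 3.14, 3.14, 3.14].

## Interface

Orientations are given as a rotation vector (axis times angle).
In Python, from rig import ctrl gives the robot as it stands.
- The arm moves only by the shell command python3 -m jog 'ROWS' [FORCE]. ROWS is a JSON object of lists of equal length, an entry for each row: "jaw": the finger opening in mm, from 0 to 91.9; "travel": the shift along the world's x, y, z in mm, a list of three; "dr": the turn, a rotation vector about the world's x, y, z in degrees, a list of three. A call has 1 to 12 rows; each row shifts and turns the pose as measured when the row begins; what a row does not reach is not made up. A row lasts 1/8 s, in which the tool goes at most 62.5 mm and 10.7 degrees, less where a joint would pass 70% of its speed; a pose out of reach is approached as far as the arm can. A call with a gripper value outside its range is refused whole. The fingers move at their own pace and stop on an object; FORCE is the grip in N (left out, the last holds). Time passes only in rows, so rows that do not move let the fingers close. It gives the time, the measured TCP pose, the force and the opening at its end, in the units of the state.
- ctrl.read_state(): the state, without advancing time (a new reading comes with each control period).
- ctrl.get_image(name): name is "side" or "top"; returns a dict with "color" (384x512x3 uint8, blue, green, red), "vfov" (degrees; the focal length in pixels is half the picture's height over the tangent of half this angle, whatever the lens; pixels are square), "cx", "cy" (the principal point, pixels), "extrinsics" (4x4, takes a point from camera to world coordinates). Camera axes: x right, y down, z forward; pixel columns grow to the right and rows downward; lengths in m; the calibration is good to about 2 mm. A picture is of the moment at which its call begins. There is no depth.
- ctrl.job_done(): hands the job in, once; it reports no verdict.
The state is a dict: "time_s": time; "q": joint angles; "qd": joint speeds; "joint_torque": joint torques, N m; "eef_pos": TCP position; "ee_rot": TCP orientation; "wrist_force": force on the tool from outside, world axes, zero at the start; "ft_torque": the same for the moment, N m; "opening": opening from 0.0 (shut) to 1.0 (fully open).
Only numpy, scipy, OpenCV 4.12 (cv2) and the standard library are available. Lean on these libraries where they do the work, as an engineer would, in place of code of your own. Each camera call takes 0.05 s, during which the arm holds its last target.

## Working session

There is one attempt and no reset: what is moved stays moved. The work goes in short steps, Python scripts to look and compute and a shell command to move; the robot and the scene stay as the last step left them, time stands still between calls to the robot, and variables do not carry over. Pictures are saved under pics/ and viewed, and the job is handed in when it is done.

```bash
ls; mkdir -p pics
python3 - <<'E'
from rig import ctrl
import cv2
s=ctrl.read_state();print(s)
for n in("side","top"):
    d=ctrl.get_image(n);cv2.imwrite(f"pics/{n}0.png",d["color"]);print(n,d["vfov"],d["cx"],d["cy"],d["extrinsics"].tolist() if hasattr(d["extrinsics"],'tolist') else d["extrinsics"], d.keys())
E
```

```text
pics
{'time_s': 0.0, 'q': array([-1.14140075e+00,  3.53656111e-01,  1.63413948e+00, -3.49283499e-05,
        1.15521536e+00, -2.40574472e-03]), 'qd': array([ 0.00045907, -0.0012095 , -0.00134096, -0.00112061,  0.00165543,
       -0.00231055]), 'joint_torque': array([-9.34986892e-04, -5.93850052e+01, -3.34216082e+01,  6.97272923e-02,
        2.35219358e-02, -1.47498822e-04]), 'eef_pos': array([ 0.26134163, -0.56717699,  0.21385644]), 'ee_rot': array([ 1.98287984,  0.43637205, -1.98355335]), 'wrist_force': array([-0.45532709,  0.20183466,  0.02670671]), 'ft_torque': array([-2.30892033e-02,  6.17734694e-05,  1.39625289e-02]), 'opening': 0.9997970522126725}
side 48.857068012519825 256.739233439773 196.83717672958392 [[-0.8014809610606389, -0.36519099170860364, 0.4735649993741106, 0.017013249372820484], [-0.5978256150820269, 0.5094825072657828, -0.6188958787566518, 0.7148628914410199], [-0.0152578835069314, -0.7791425507344971, -0.6266610588075748, 0.8289243100201474], [0.0, 0.0, 0.0, 1.0]] dict_keys(['color', 'vfov', 'cx', 'cy', 'extrinsics'])
top 52.133730126740865 253.22470149734482 184.72578061574504 [[-0.014572768425728458, -0.9856765133700217, 0.16801620579910484, 0.3754959381696262], [-0.9998558220035346, 0.012900265567140875, -0.011041664454828768, 0.020416154384426854], [0.008716055647245473, -0.1681528891783138, -0.9857223930879015, 1.2231756604660582], [0.0, 0.0, 0.0, 1.0]] dict_keys(['color', 'vfov', 'cx', 'cy', 'extrinsics'])
```

View pics/side0.png

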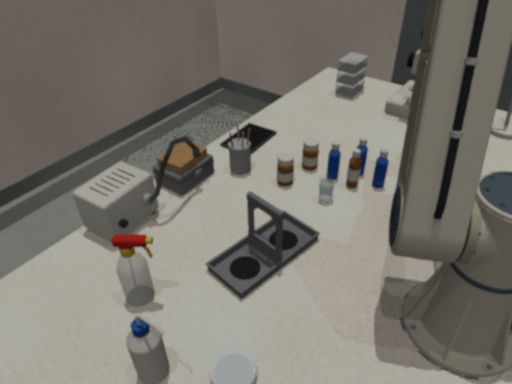

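View pics/top0.png

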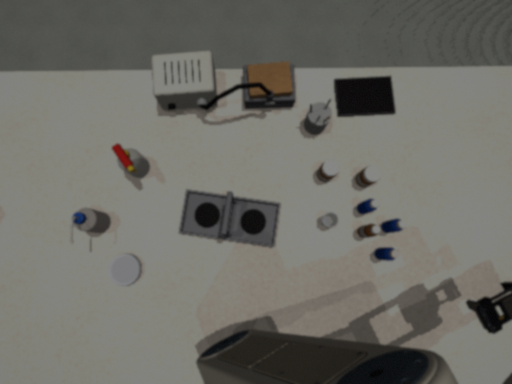

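The side view shows the jars at about (286,170) and (310,155), and the pads at (245,268) and (283,240). In the top view the jar caps are at about (328,170) and (368,175), and the carrier is centred near (230,218). Next I'll zoom in.

```bash
cat > h.py <<'E'
import numpy as np,cv2
from rig import ctrl
def cam(n):
    d=ctrl.get_image(n);h=d["color"].shape[0]
    f=h/2/np.tan(np.radians(d["vfov"])/2)
    return dict(im=d["color"],f=f,cx=d["cx"],cy=d["cy"],T=np.array(d["extrinsics"]))
def ray(c,u,v):
    r=c["T"][:3,:3]@np.array([(u-c["cx"])/c["f"],(v-c["cy"])/c["f"],1]);return c["T"][:3,3],r/np.linalg.norm(r)
def plane(c,u,v,z):
    o,r=ray(c,u,v);return o+r*(z-o[2])/r[2]
def proj(c,p):
    q=c["T"][:3,:3].T@(np.array(p)-c["T"][:3,3]);return c["f"]*q[0]/q[2]+c["cx"],c["f"]*q[1]/q[2]+c["cy"]
def tri(c1,a,c2,b):
    o1,r1=ray(c1,*a);o2,r2=ray(c2,*b)
    A=np.stack([r1,-r2],1);t=np.linalg.lstsq(A,o2-o1,rcond=None)[0]
    p,q=o1+r1*t[0],o2+r2*t[1];return (p+q)/2,np.linalg.norm(p-q)
def crop(c,x0,y0,x1,y1,k,name):
    cv2.imwrite("pics/"+name,cv2.resize(c["im"][y0:y1,x0:x1],None,fx=k,fy=k,interpolation=cv2.INTER_CUBIC))
E
python3 - <<'E'
from h import *
t=cam("top");s=cam("side")
crop(t,300,140,420,270,5,"t1.png");crop(t,170,180,290,255,6,"t2.png");crop(s,200,130,400,300,4,"s1.png")
def blobs(c,m,name,amin=8):
    n,l,st,ce=cv2.connectedComponentsWithStats(m.astype(np.uint8))
    for i in range(1,n):
        if st[i,4]>=amin: print(name,ce[i].round(1),st[i])
for c,n in((t,"top"),(s,"side")):
    im=c["im"].astype(int);b,g,r=im[...,0],im[...,1],im[...,2]
    roi=np.zeros(b.shape,bool)
    if n=="top": roi[140:270,170:420]=1
    else: roi[120:300,200:400]=1
    blobs(c,roi&(im.max(2)<40),n+" black",40)
    blobs(c,roi&(r-b>45)&(r<190),n+" brown",8)
E
```

```text
top black [206.9 214.6] [195 203  25  24 469]
top black [252.6 221.3] [241 210  24  24 471]
top black [386.2 226.3] [383 222   7   9  44]
top black [379.1 253. ] [376 250   8   8  41]
side black [256.4 134.8] [240 125  34  25 365]
side black [394.2 217.7] [390 189  10  56 248]
side black [288.  239.7] [282 231  15  19 225]
side black [273.1 238.7] [270 232   7  14  61]
side black [244.6 267.4] [231 257  28  22 492]
side brown [201.6 148.7] [200 146   5   6  22]
side brown [310.1 152.4] [304 150  14   6  39]
side brown [354.8 161.1] [351 158   9   8  49]
side brown [285.2 167.8] [279 166  14   5  39]
```

View pics/t1.png

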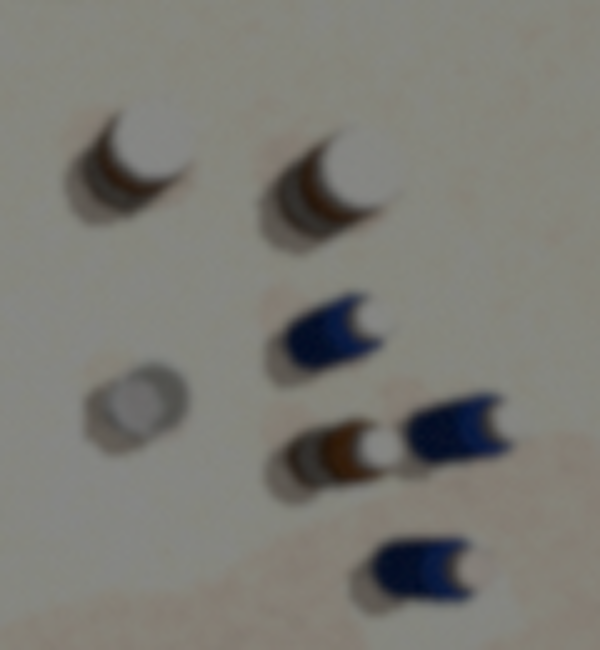

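View pics/t2.png

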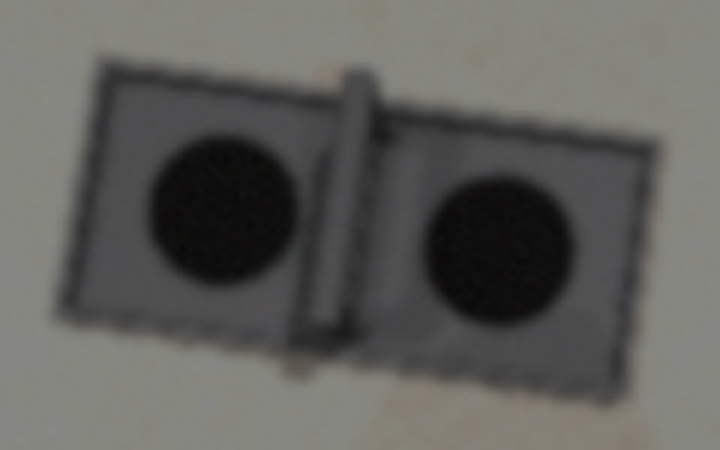

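View pics/s1.png

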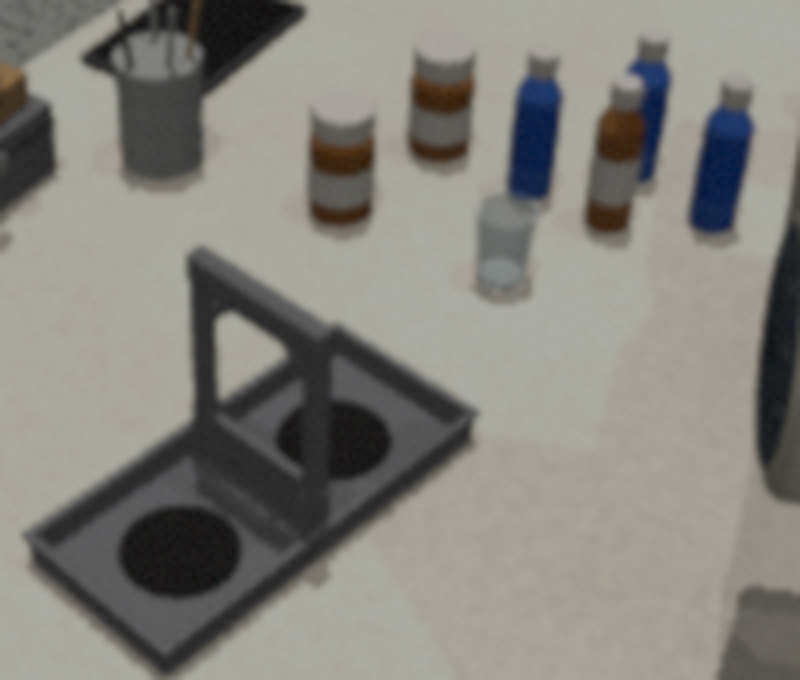

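Run:
```python
from h import *
t=cam("top");s=cam("side")
print("f",t["f"],s["f"])
P1,P2=(206.9,214.6),(252.6,221.3)
print("padL tri",tri(t,P1,s,(244.6,267.4)))
L,R=plane(t,*P1,.006),plane(t,*P2,.006);print("pads top z6",L,R,np.linalg.norm(L-R),"mid",(L+R)/2)
d=L-R;print("yaw of carrier y-axis vs world y deg",np.degrees(np.arctan2(-d[0],d[1])))
print("pad side z6",plane(s,244.6,267.4,.006))
up=lambda c,k,x0,y0:(lambda p:((p[0]+.5)/k-.5+x0,(p[1]+.5)/k-.5+y0))
# handle bar ends (top centre of top face): top crop, k6
T2=up(t,6,170,180);S=up(s,4,200,130);T1=up(t,5,300,140)
print("bar far top tri",tri(t,T2((359,75)),s,S((198,252))))
print("bar near top tri",tri(t,T2((327,322)),s,S((330,333))))
for n,a,b,foot in(("J1",(155,141),(343,103),(341,223)),("J2",(364,171),(444,45),(440,160))):
    print(n,tri(t,T1(a),s,S(b)),"z100 top",plane(t,*T1(a),.1),"z100 side",plane(s,*S(b),.1))
    p=plane(s,*S(foot),0);o=s["T"][:3,3];d=(p-o)[:2];d/=np.linalg.norm(d);print("  foot center side",p[:2]+.027*d)
# hough circles
for c,roi in((t,(300,140,420,270)),):
    im=cv2.resize(c["im"][140:270,300:420],None,fx=5,fy=5,interpolation=cv2.INTER_CUBIC)
    g=cv2.createCLAHE(4,(4,4)).apply(cv2.cvtColor(im,cv2.COLOR_BGR2GRAY));cv2.imwrite("pics/t1e.png",g)
    print(cv2.HoughCircles(cv2.GaussianBlur(g,(0,0),3),cv2.HOUGH_GRADIENT,1.5,60,param1=60,param2=25,minRadius=33,maxRadius=52))
im=cv2.resize(s["im"][130:200,270:330],None,fx=10,fy=10,interpolation=cv2.INTER_CUBIC)
g=cv2.createCLAHE(4,(4,4)).apply(cv2.cvtColor(im,cv2.COLOR_BGR2GRAY))[:600];cv2.imwrite("pics/s1e.png",g)
```

```text
f 392.4951326925956 422.7019637841535
padL tri (array([0.49113514, 0.15208953, 0.00533944]), np.float64(0.0005646417218283282))
pads top z6 [0.49082995 0.15186869 0.006     ] [0.46810269 0.01039076 0.006     ] 0.1432917803717821 mid [0.47946632 0.08112973 0.006     ]
yaw of carrier y-axis vs world y deg -9.126123078673162
pad side z6 [0.49101572 0.15265997 0.006     ]
bar far top tri (array([0.53322029, 0.07246398, 0.18050881]), np.float64(0.0018433815426018311))
bar near top tri (array([0.42402404, 0.08730501, 0.17976169]), np.float64(0.0009422842092946087))
J1 (array([ 0.6143322 , -0.21817709,  0.10416147]), np.float64(0.002138596227702676)) z100 top [ 0.61427342 -0.21957709  0.1       ] z100 side [ 0.61876247 -0.22311118  0.1       ]
  foot center side [ 0.61937273 -0.22694201]
J2 (array([ 0.59562158, -0.33954923,  0.10283712]), np.float64(0.0031207396755749827)) z100 top [ 0.59479343 -0.34118772  0.1       ] z100 side [ 0.59928925 -0.34297748  0.1       ]
  foot center side [ 0.59860977 -0.34997075]
[[[294.75 473.25  34.95]
  [356.25 453.75  39.6 ]
  [450.75 570.75  38.55]
  [441.75 429.75  34.5 ]
  [153.75 398.25  34.35]
  [299.25 356.25  40.2 ]]]
```

View pics/t1e.png

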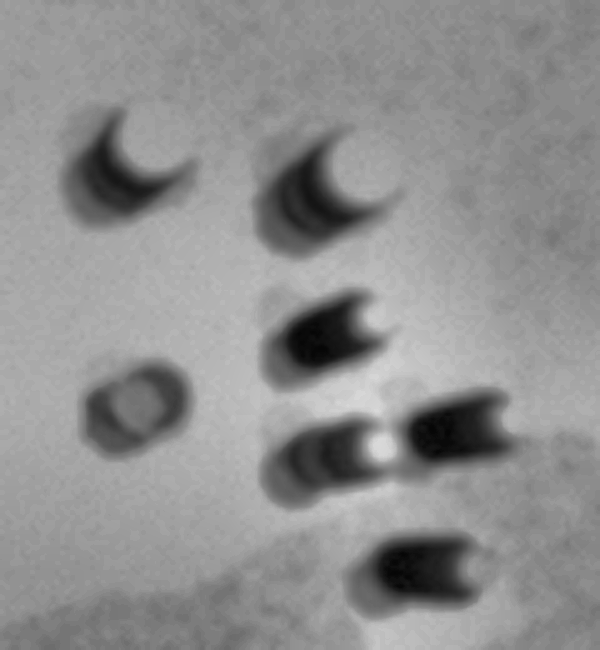

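View pics/s1e.png

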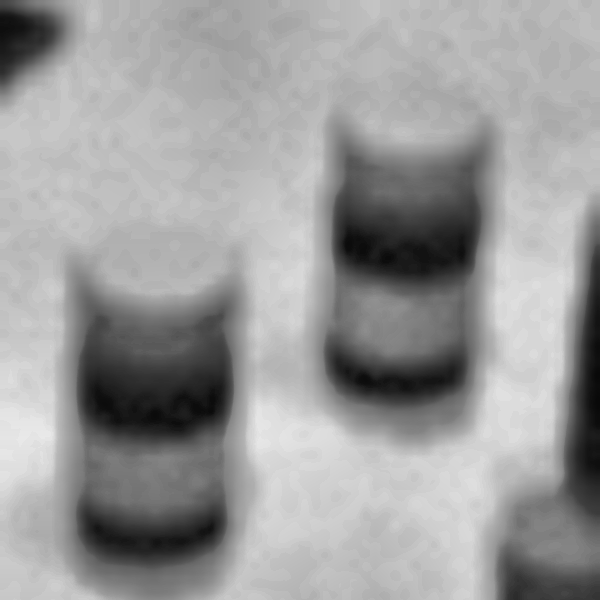

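Run:
```python
from h import *
from scipy.spatial.transform import Rotation as Ro
t=cam("top");s=cam("side");st=ctrl.read_state()
print(Ro.from_rotvec(st["ee_rot"]).as_matrix().round(3),st["time_s"])
T1=lambda p:((p[0]+.5)/5-.5+300,(p[1]+.5)/5-.5+140)
S=lambda p:((p[0]+.5)/4-.5+200,(p[1]+.5)/4-.5+130)
S2=lambda p:((p[0]+.5)/10-.5+270,(p[1]+.5)/10-.5+130)
for n,a,b in(("J1",(160,131),(156,265)),("J2",(370,166),(413,128))):
    print(n,plane(t,*T1(a),.1),plane(s,*S2(b),.1),tri(t,T1(a),s,S2(b)))
for n,p,z in(("beaker",(505,205),.065),("blue1",(544,60),.133),("blue2",(654,45),.133),("blue3",(736,90),.133),("tall",(628,88),.133)):
    print(n,plane(s,*S(p),z)[:2])
for n,p,z in(("blue1",(376,315),.133),("tall",(381,447),.133),("blue2",(503,422),.133),("blue3",(483,560),.133),("beaker",(160,395),.065)):
    print(n,plane(t,*T1(p),z)[:2])
print("tin",plane(t,316,122,.1)[:2])
```

```text
[[-0.     0.419 -0.908]
 [ 0.    -0.908 -0.419]
 [-1.    -0.     0.   ]] 0.4
J1 [ 0.62022652 -0.22280088  0.1       ] [ 0.6172097  -0.21951956  0.1       ] (array([ 0.62054435, -0.22379213,  0.0965162 ]), np.float64(0.0009979461561530035))
J2 [ 0.59772858 -0.34490464  0.1       ] [ 0.59393565 -0.3355017   0.1       ] (array([ 0.59978437, -0.34725874,  0.09200324]), np.float64(0.0010678178354931428))
beaker [ 0.47081684 -0.2225224 ]
blue1 [ 0.49869324 -0.32053031]
blue2 [ 0.43956496 -0.38944327]
blue3 [ 0.36141751 -0.36579992]
tall [ 0.42830206 -0.3217248 ]
blue1 [ 0.50602317 -0.33189724]
tall [ 0.43237719 -0.32975572]
blue2 [ 0.44524027 -0.39868654]
blue3 [ 0.36985306 -0.38178539]
beaker [ 0.46833334 -0.22268529]
tin [ 0.75464759 -0.18255002]
```

Estimates, with x and y in metres:
- **Jars:** (0.619, -0.222) and (0.598, -0.344).
- **Pads:** (0.491, 0.152) and (0.468, 0.010).
- **Carrier yaw:** -9.1°.

The start jaw direction (-65°) keeps clear of the neighbouring bottles, so I'll go above the first jar with that.

```bash
python3 -m jog '{"jaw":[91,91,91,91,91,91,91,91,91,91,91,91],"travel":[[30,29,0],[30,29,0],[30,29,0],[30,29,0],[30,29,0],[30,29,0],[30,29,0],[30,29,0],[30,29,0],[30,29,0],[30,29,0],[28,26,0]],"dr":[[0,0,0],[0,0,0],[0,0,0],[0,0,0],[0,0,0],[0,0,0],[0,0,0],[0,0,0],[0,0,0],[0,0,0],[0,0,0],[0,0,0]]}' 20
```

```text
time_s: 1.9
eef_pos: [0.6282, -0.2129, 0.2153]
ee_rot: [1.986, 0.428, -1.983]
wrist_force: [-0.1, -0.3, -0.1]
opening: 0.988
```

```bash
python3 -m jog '{"jaw":[91,91],"travel":[[-9,-9,0],[0,0,0]],"dr":[[0,0,0],[0,0,0]]}'
python3 - <<'E'
from h import *
t=cam("top");s=cam("side");crop(t,290,120,410,220,6,"t3.png");crop(s,230,60,380,200,5,"s3.png")
E
```

```text
time_s: 2.15
eef_pos: [0.6201, -0.2204, 0.2149]
ee_rot: [1.984, 0.431, -1.982]
wrist_force: [-0.4, -0.6, 0.8]
opening: 0.992
```

View pics/s3.png

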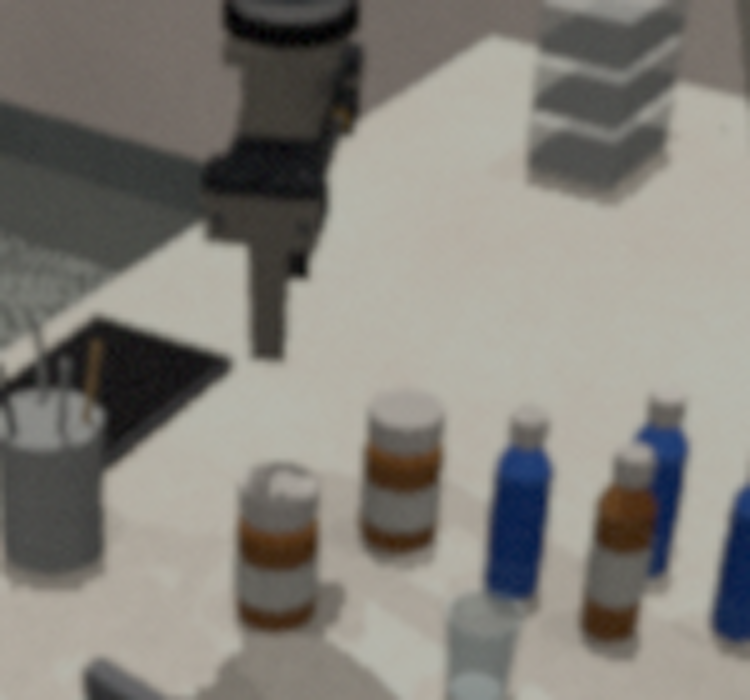

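View pics/t3.png

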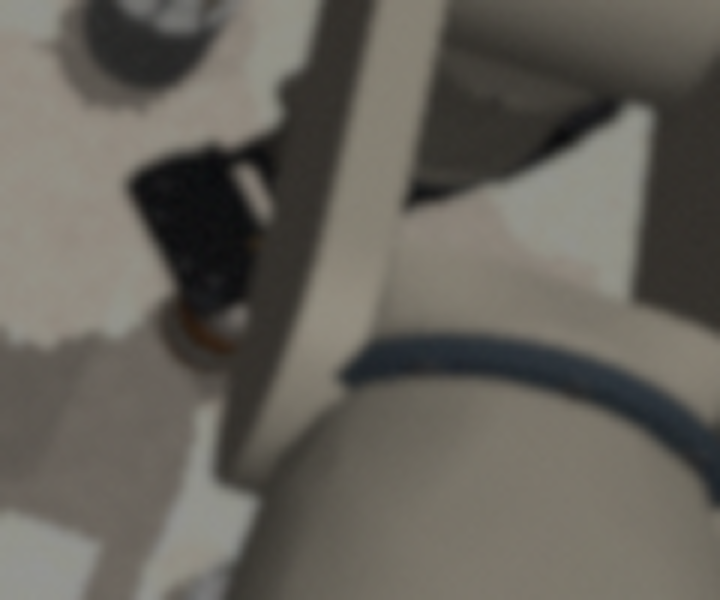

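The side view shows the first jar's cap centre at about (285.4,156.6), which agrees with my estimate. The gripper is above it and clear, so I'll descend.

```bash
python3 -m jog '{"jaw":[91,91,91,91,91,91,91],"travel":[[-1,-2,-30],[0,0,-35],[0,0,-35],[0,0,-30],[0,0,-25],[0,0,-15],[0,0,0]],"dr":[[0,0,0],[0,0,0],[0,0,0],[0,0,0],[0,0,0],[0,0,0],[0,0,0]]}'
python3 - <<'E'
from h import *
s=cam("side");crop(s,230,60,380,200,5,"s4.png")
E
```

```text
time_s: 3.12
eef_pos: [0.6169, -0.228, 0.0429]
ee_rot: [1.993, 0.42, -1.982]
wrist_force: [0.2, 0.2, 0.1]
opening: 0.988
```

View pics/s4.png

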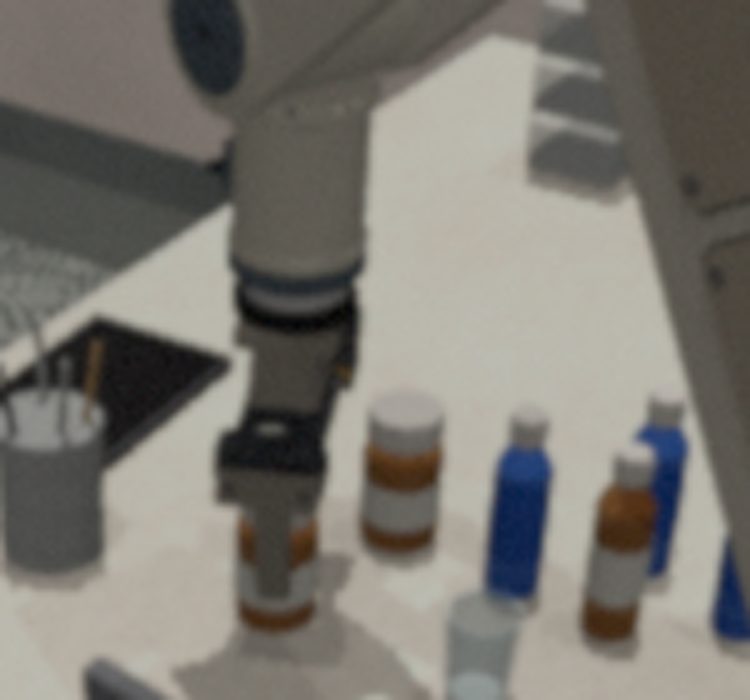

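```bash
python3 -m jog '{"jaw":[91,91,91],"travel":[[2,5,-8],[0,0,0],[0,0,0]],"dr":[[0,0,0],[0,0,0],[0,0,0]]}'
```

```text
time_s: 3.55
eef_pos: [0.6214, -0.2234, 0.0378]
ee_rot: [1.996, 0.417, -1.976]
wrist_force: [0.7, -0.5, 0.2]
opening: 0.996
```

```bash
python3 -m jog '{"jaw":[91,50,50,50,50,50],"travel":[[-1,0,-5],[0,0,0],[0,0,0],[0,0,0],[0,0,0],[0,0,0]],"dr":[[0,0,0],[0,0,0],[0,0,0],[0,0,0],[0,0,0],[0,0,0]]}' 30;python3 - <<'E'
from h import *
from scipy.spatial.transform import Rotation as Ro
s=cam("side");crop(s,230,60,380,200,5,"s5.png")
st=ctrl.read_state();print(Ro.from_rotvec(st["ee_rot"]).as_matrix().round(3),st["eef_pos"],st["opening"],st["wrist_force"])
E
```

```text
time_s: 4.3
eef_pos: [0.6203, -0.2233, 0.033]
ee_rot: [1.996, 0.417, -1.976]
wrist_force: [0.3, -0.4, 0.5]
opening: 0.582
[[ 0.011  0.409 -0.912]
 [-0.005 -0.913 -0.409]
 [-1.     0.009 -0.008]] [ 0.62034842 -0.22328223  0.03298426] 0.5792917749214054 [0.49066644 0.07550181 0.86748237]
```

View pics/s5.png

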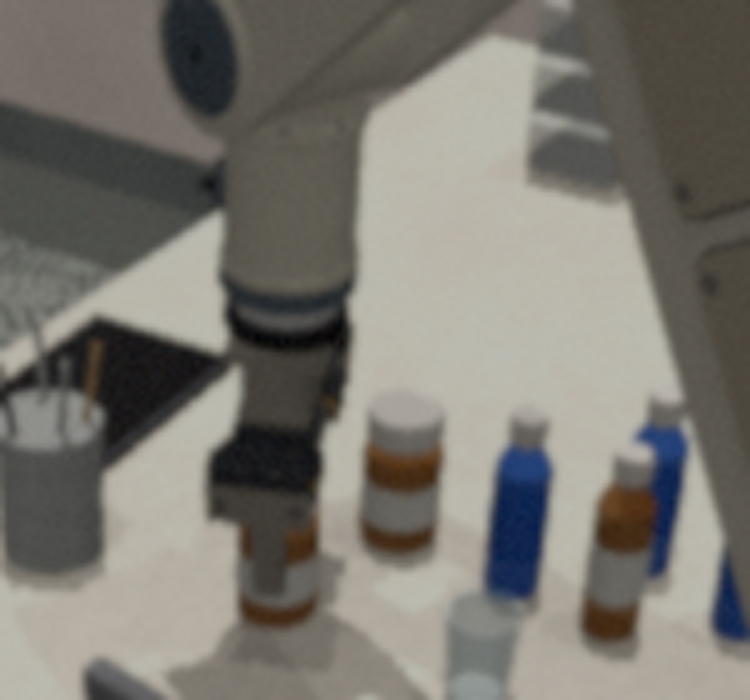

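Gripped, with the opening matching 54 mm. Next I'll lift it and check the hold.

```bash
python3 -m jog '{"jaw":[50,50,50,50,50,50,50,50,50],"travel":[[0,0,10],[0,0,25],[0,0,35],[0,0,40],[0,0,40],[0,0,40],[0,0,30],[0,0,10],[0,0,0]],"dr":[[0,0,0],[0,0,0],[0,0,0],[0,0,0],[0,0,0],[0,0,0],[0,0,0],[0,0,0],[0,0,0]]}'
```

```text
time_s: 5.48
eef_pos: [0.6176, -0.2229, 0.2723]
ee_rot: [1.995, 0.417, -1.977]
wrist_force: [-1.1, 0.9, -2.1]
opening: 0.585
```

Run:
```python
from h import *
from scipy.spatial.transform import Rotation as Ro
s=cam("side");crop(s,230,0,380,200,4,"s6.png")
st=ctrl.read_state();print(Ro.from_rotvec(st["ee_rot"]).as_matrix().round(3),st["eef_pos"],st["opening"],st["wrist_force"],st["q"])
```

```text
[[ 0.009  0.409 -0.912]
 [-0.005 -0.912 -0.409]
 [-1.     0.008 -0.006]] [ 0.6173821  -0.22276163  0.27166257] 0.5844330786181691 [ 0.22820257  0.02756479 -1.77920949] [-0.34765315  0.35082009  1.50790656 -0.00173954  1.27239552  0.80223651]
```

View pics/s6.png

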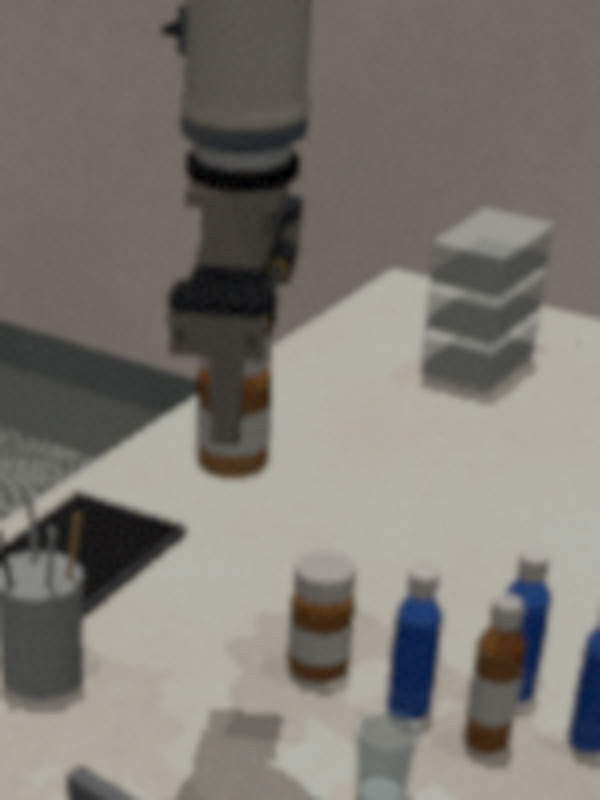

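The jar is held. Next I'll carry it over the handle to above the left bay while turning +57°.

```bash
python3 -m jog '{"jaw":[50,50,50,50,50,50,50,50,50,50,50,50],"travel":[[-7,20,0],[-12,36,0],[-12,36,0],[-12,36,0],[-12,36,0],[-12,36,0],[-12,36,0],[-12,36,0],[-12,36,0],[-12,36,0],[-9,25,0],[0,0,0]],"dr":[[0,0,5],[0,0,5],[0,0,5],[0,0,5],[0,0,5],[0,0,5],[0,0,5],[0,0,5],[0,0,5],[0,0,5],[0,0,5],[0,0,2]]}'
python3 - <<'E'
from h import *
from scipy.spatial.transform import Rotation as Ro
st=ctrl.read_state();R=Ro.from_rotvec(st["ee_rot"]).as_matrix();print(R.round(3),st["eef_pos"],np.degrees(np.arctan2(R[1,1],R[0,1])))
E
```

```text
time_s: 7.02
eef_pos: [0.478, 0.1562, 0.25]
ee_rot: [1.283, 1.155, -1.318]
wrist_force: [-0.1, -0.6, -2.4]
opening: 0.581
[[-0.019  0.992 -0.123]
 [-0.008 -0.123 -0.992]
 [-1.    -0.018  0.011]] [0.477992   0.15624587 0.25000826] -7.0623529723795695
```

```bash
python3 -m jog '{"jaw":[50,50,50],"travel":[[13,-4,0],[0,0,0],[0,0,0]],"dr":[[0.7,-1.6,-2],[0,0,0],[0,0,0]]}'
cat > st.py <<'E'
from h import *
from scipy.spatial.transform import Rotation as Ro
st=ctrl.read_state();R=Ro.from_rotvec(st["ee_rot"]).as_matrix();print("xaxis",R[:,0].round(4),"pos",st["eef_pos"].round(4),"yaw",np.degrees(np.arctan2(R[1,1],R[0,1])).round(2),st["wrist_force"].round(1),st["opening"],st["time_s"])
E
python3 st.py
python3 - <<'E'
from h import *
s=cam("side");crop(s,170,90,330,310,3,"s7.png")
t=cam("top");crop(t,170,150,290,255,6,"t7.png")
E
```

```text
time_s: 7.4
eef_pos: [0.4919, 0.1497, 0.2483]
ee_rot: [1.336, 1.124, -1.321]
wrist_force: [0.4, 0.5, -2.8]
opening: 0.581
xaxis [ 0.0085  0.0032 -1.    ] pos [0.4919 0.1497 0.2483] yaw -9.42 [ 0.4  0.5 -2.8] 0.5806242691570241 7.4
```

View pics/s7.png

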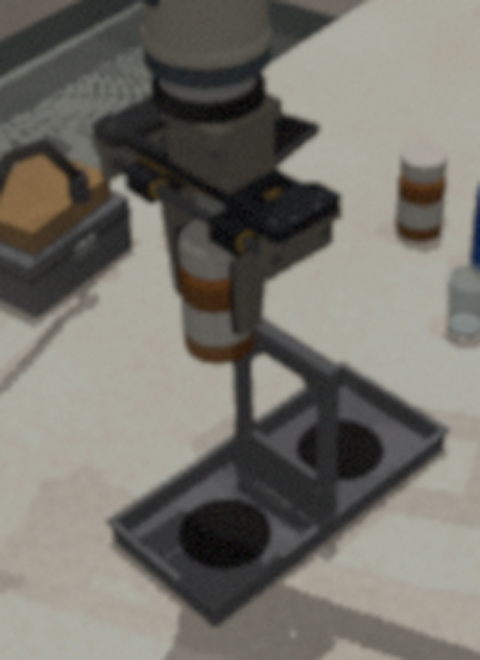

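View pics/t7.png

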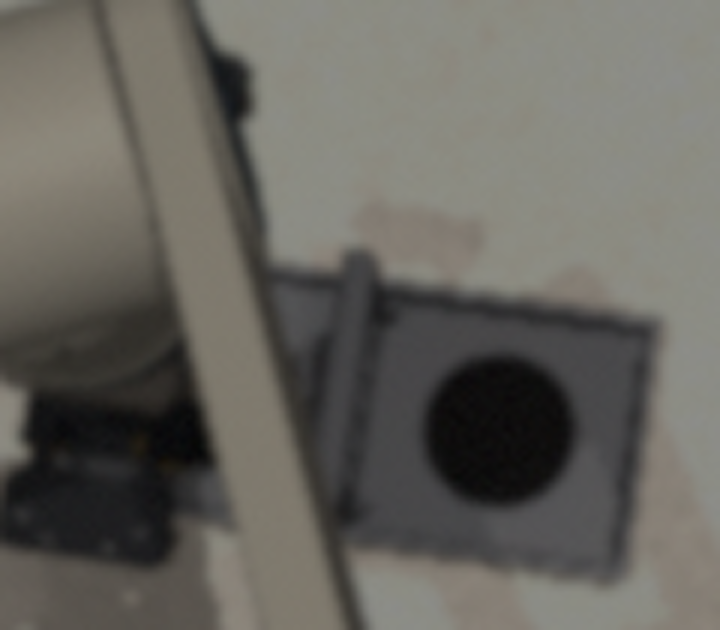

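```bash
cat > foot.py <<'E'
from h import *
def foot(s,u,v,z,r=.027):
    p=plane(s,u,v,z);d=(p-s["T"][:3,3])[:2];d/=np.linalg.norm(d);return p[:2]+r*d
E
python3 - <<'E'
from foot import *
s=cam("side");print(foot(s,170+220.5/3-.5,90+362/3-.5,.2153))
im=cv2.resize(s["im"][160:220,220:270],None,fx=10,fy=10,interpolation=cv2.INTER_CUBIC);cv2.imwrite("pics/s8.png",cv2.convertScaleAbs(im,alpha=1.6))
E
```

```text
[0.49460308 0.14402646]
```

View pics/s8.png

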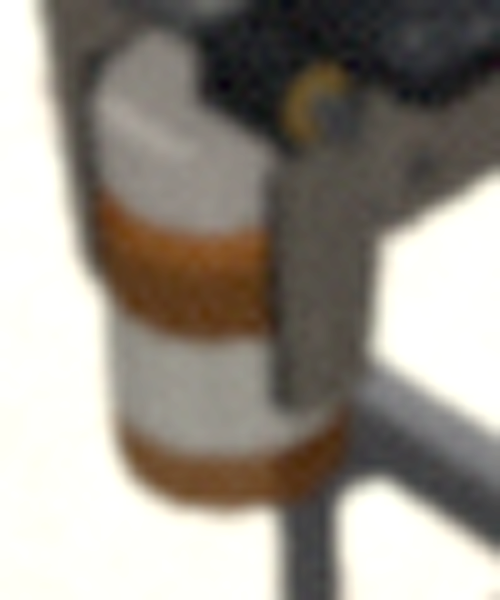

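```bash
python3 -m jog '{"jaw":[50,50,50,50,50,50],"travel":[[0,3,-15],[0,0,-25],[0,0,-30],[0,0,-20],[0,0,-10],[0,0,0]],"dr":[[0,0,0],[0,0,0],[0,0,0],[0,0,0],[0,0,0],[0,0,0]]}';python3 st.py
```

```text
time_s: 8.3
eef_pos: [0.4906, 0.1537, 0.1424]
ee_rot: [1.335, 1.125, -1.321]
wrist_force: [-0.3, -0.2, -2.5]
opening: 0.585
xaxis [ 0.0079  0.0034 -1.    ] pos [0.4906 0.1537 0.1424] yaw -9.38 [-0.3 -0.2 -2.5] 0.5846019667450274 8.3
```

```bash
python3 -m jog '{"jaw":[50,50,50,50,50,50],"travel":[[0,0,-20],[0,0,-25],[0,0,-20],[0,-1,-10],[0,0,-4],[0,0,0]],"dr":[[0,0,0],[0,0,0],[0,0,0],[0,0,0],[0,0,0],[0,0,0]]}';python3 st.py
python3 - <<'E'
from h import *
s=cam("side");crop(s,190,190,310,300,5,"s9.png");t=cam("top");crop(t,170,150,290,255,6,"t9.png")
E
```

```text
time_s: 9.05
eef_pos: [0.4948, 0.1542, 0.0657]
ee_rot: [1.342, 1.121, -1.313]
wrist_force: [0.6, 0.6, -2.2]
opening: 0.583
xaxis [ 0.0162  0.006  -0.9999] pos [0.4948 0.1542 0.0657] yaw -9.38 [ 0.6  0.6 -2.2] 0.5828261367081953 9.05
```

View pics/s9.png

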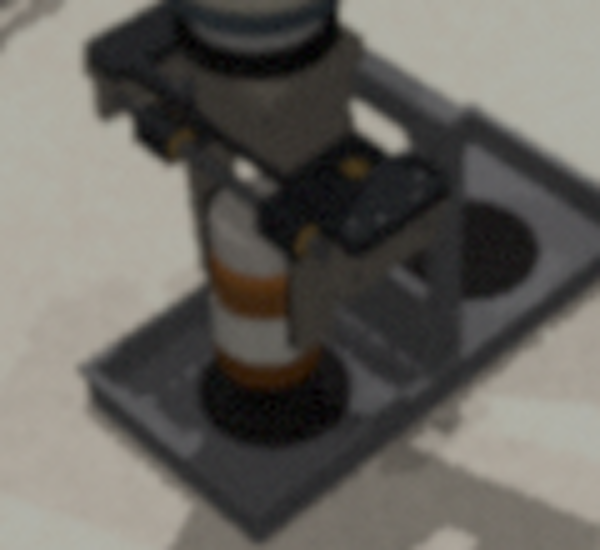

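View pics/t9.png

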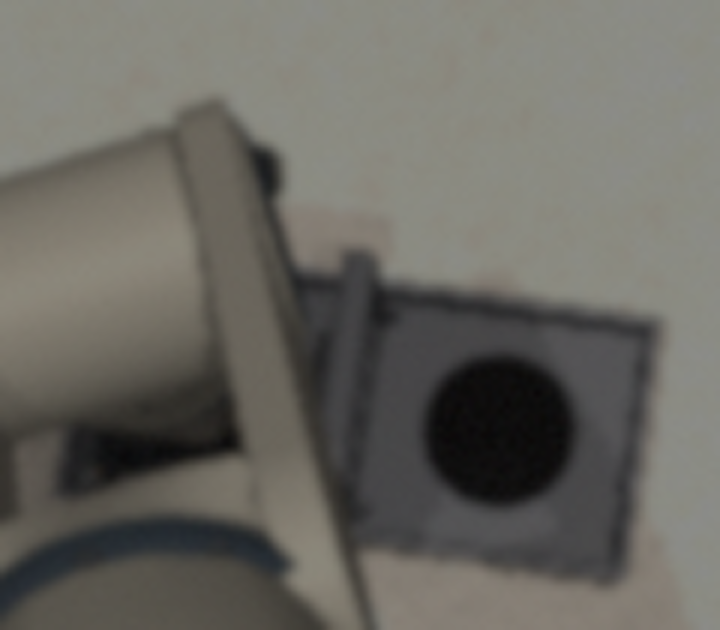

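```bash
python3 -m jog '{"jaw":[50,50,50,50],"travel":[[-3,-2,-8],[0,0,-8],[0,0,-3],[0,0,0]],"dr":[[0,0.4,0],[0,0,0],[0,0,0],[0,0,0]]}';python3 st.py
python3 - <<'E'
from h import *
s=cam("side");crop(s,190,190,310,300,5,"s10.png")
E
```

```text
time_s: 9.65
eef_pos: [0.4921, 0.1522, 0.0463]
ee_rot: [1.339, 1.125, -1.318]
wrist_force: [-0.5, -0.8, -2.2]
opening: 0.584
xaxis [ 0.0104  0.0065 -0.9999] pos [0.4921 0.1522 0.0463] yaw -9.38 [-0.5 -0.8 -2.2] 0.5835245864186052 9.65
```

View pics/s10.png

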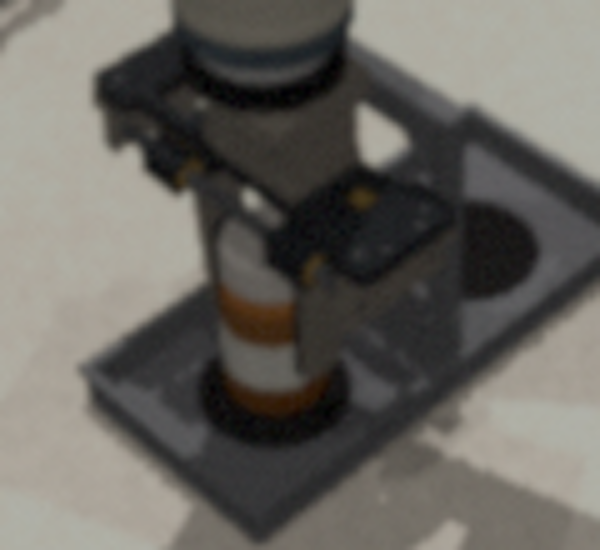

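```bash
python3 -m jog '{"jaw":[50,50,50],"travel":[[0,0,-4],[0,0,-1],[0,0,0]],"dr":[[0,0,0],[0,0,0],[0,0,0]]}';python3 -m jog '{"jaw":[50,50],"travel":[[0,0,-1],[0,0,0]],"dr":[[0,0,0],[0,0,0]]}'
```

```text
time_s: 10.07
eef_pos: [0.4925, 0.1523, 0.0413]
ee_rot: [1.339, 1.125, -1.317]
wrist_force: [-0.5, 0.4, -3.0]
opening: 0.583
time_s: 10.32
eef_pos: [0.4925, 0.1524, 0.0404]
ee_rot: [1.339, 1.125, -1.317]
wrist_force: [-0.2, -0.0, -2.2]
opening: 0.581
```

```bash
for i in 1; do python3 -m jog '{"jaw":[50,50],"travel":[[0,0,-1],[0,0,0]],"dr":[[0,0,0],[0,0,0]]}'; python3 -m jog '{"jaw":[50,50],"travel":[[0,0,-1],[0,0,0]],"dr":[[0,0,0],[0,0,0]]}'; done
```

```text
time_s: 10.58
eef_pos: [0.4926, 0.1524, 0.0394]
ee_rot: [1.34, 1.125, -1.317]
wrist_force: [0.1, 0.7, -2.2]
opening: 0.583
time_s: 10.82
eef_pos: [0.4929, 0.1525, 0.039]
ee_rot: [1.34, 1.125, -1.316]
wrist_force: [-0.2, -0.1, -2.5]
opening: 0.583
```

```bash
python3 -m jog '{"jaw":[50,50],"travel":[[0,0,-1.5],[0,0,0]],"dr":[[0,0,0],[0,0,0]]}'; python3 -m jog '{"jaw":[50,50],"travel":[[0,0,-1],[0,0,0]],"dr":[[0,0,0],[0,0,0]]}'; python3 st.py
```

```text
time_s: 11.08
eef_pos: [0.4932, 0.1526, 0.0391]
ee_rot: [1.34, 1.125, -1.316]
wrist_force: [0.5, -0.0, -3.9]
opening: 0.585
time_s: 11.32
eef_pos: [0.4934, 0.1527, 0.039]
ee_rot: [1.341, 1.125, -1.316]
wrist_force: [-1.7, -0.2, -0.9]
opening: 0.582
xaxis [ 0.0125  0.0074 -0.9999] pos [0.4934 0.1527 0.039 ] yaw -9.38 [-1.7 -0.2 -0.9] 0.5815532279080702 11.325
```

Contact is at the expected height of 0.039, with the force unloading. Now I'll open slowly.

```bash
python3 -m jog '{"jaw":[55,60,66,72,76],"travel":[[0,0,0],[0,0,0],[0,0,0],[0,0,0],[0,0,0]],"dr":[[0,0,0],[0,0,0],[0,0,0],[0,0,0],[0,0,0]]}'
python3 - <<'E'
from h import *
s=cam("side");crop(s,190,190,310,300,5,"s11.png")
E
```

```text
time_s: 11.95
eef_pos: [0.4939, 0.1528, 0.0386]
ee_rot: [1.341, 1.124, -1.315]
wrist_force: [0.0, -0.9, -0.1]
opening: 0.824
```

View pics/s11.png

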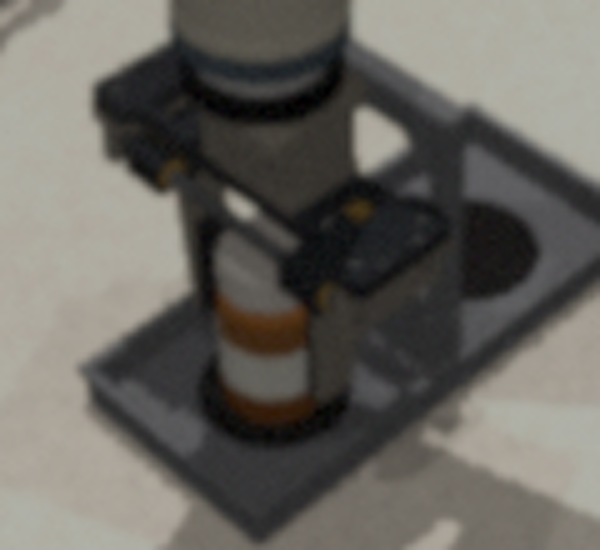

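```bash
python3 -m jog '{"jaw":[80,80,80,80,80,85,91,91],"travel":[[0,0,15],[0,0,25],[0,0,35],[0,0,40],[0,0,40],[0,0,30],[0,0,15],[0,0,0]],"dr":[[0,0,0],[0,0,0],[0,0,0],[0,0,0],[0,0,0],[0,0,0],[0,0,0],[0,0,0]]}'; python3 st.py
```

```text
time_s: 13.0
eef_pos: [0.4927, 0.1525, 0.251]
ee_rot: [1.344, 1.123, -1.312]
wrist_force: [-0.7, 0.2, -0.9]
opening: 0.992
xaxis [ 0.0166  0.0086 -0.9998] pos [0.4927 0.1525 0.251 ] yaw -9.39 [-0.7  0.2 -0.9] 0.9919683825456396 13.0
```

```bash
python3 -m jog '{"jaw":[91,91,91,91,91,91,91,91,91,91,91,91],"travel":[[4,-22,1],[9,-45,1],[9,-45,1],[9,-45,1],[9,-45,1],[9,-45,1],[9,-45,1],[9,-45,1],[9,-45,1],[9,-45,1],[9,-40,1],[6,-20,1]],"dr":[[0,0,-4.7],[0,0,-4.7],[0,0,-4.7],[0,0,-4.7],[0,0,-4.7],[0,0,-4.7],[0,0,-4.7],[0,0,-4.7],[0,0,-4.7],[0,0,-4.7],[0,0,-4.7],[0,0,-4.7]]}'; python3 -m jog '{"jaw":[91],"travel":[[0,0,0]],"dr":[[0,0,0]]}'; python3 st.py
```

```text
time_s: 14.5
eef_pos: [0.5849, -0.3474, 0.2432]
ee_rot: [2.005, 0.41, -2.012]
wrist_force: [-0.6, 0.6, 0.7]
opening: 0.992
time_s: 14.62
eef_pos: [0.5842, -0.3483, 0.2411]
ee_rot: [2.005, 0.411, -2.016]
wrist_force: [0.3, -0.0, -0.0]
opening: 0.988
xaxis [-0.0074  0.0093 -0.9999] pos [ 0.5842 -0.3483  0.2411] yaw -67.51 [ 0.3 -0.  -0. ] 0.9884452631583505 14.625
```

```bash
python3 -m jog '{"jaw":[91,91,91,91,91],"travel":[[14,4,-20],[0,0,-30],[0,0,-20],[0,0,-5],[0,0,0]],"dr":[[-0.5,-0.4,1.6],[0,0,0],[0,0,0],[0,0,0],[0,0,0]]}'; python3 st.py
python3 - <<'E'
from h import *
s=cam("side");crop(s,240,50,390,200,5,"s12.png");crop(s,190,190,330,300,5,"s12b.png")
t=cam("top");crop(t,170,150,290,255,6,"t12.png")
E
```

```text
time_s: 15.25
eef_pos: [0.5958, -0.3381, 0.16]
ee_rot: [1.979, 0.442, -1.99]
wrist_force: [0.1, -0.3, 1.4]
opening: 0.989
xaxis [-0.0065  0.005  -1.    ] pos [ 0.5958 -0.3381  0.16  ] yaw -65.22 [ 0.1 -0.3  1.4] 0.9891116689495896 15.25
```

View pics/s12.png

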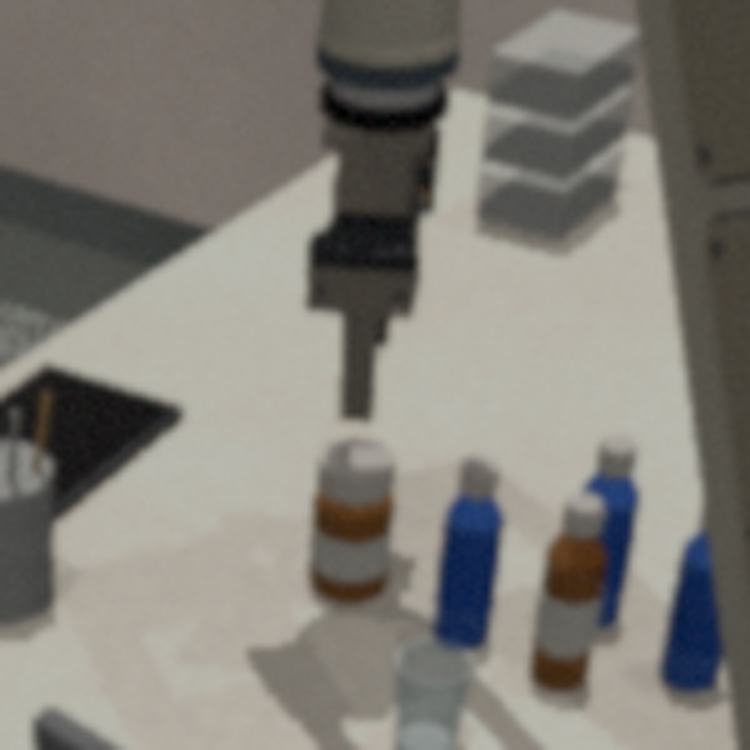

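View pics/s12b.png

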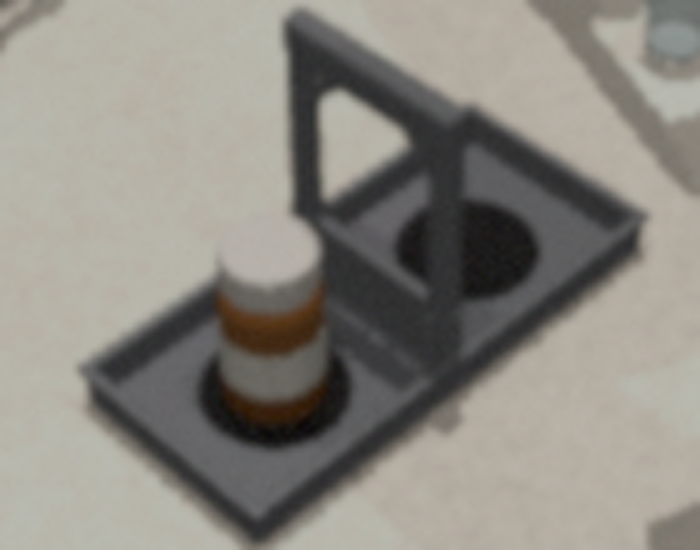

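View pics/t12.png

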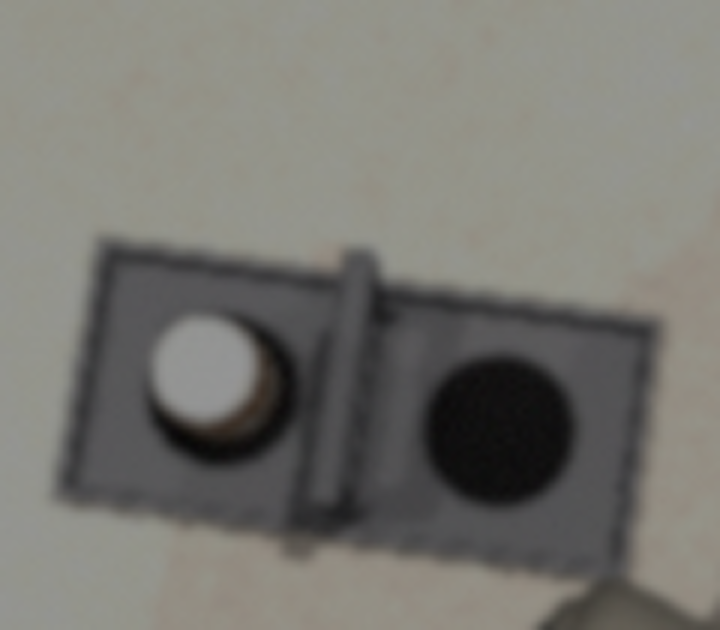

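The first jar stands upright in the middle of the left pad: its cap is at (204,369) in the 6x top crop and the pad shows around it. Now for the second jar.

```bash
python3 -m jog '{"jaw":[91,91,91,91,91,91],"travel":[[4,-5,0],[0,0,0],[0,0,-25],[0,0,-30],[0,0,-20],[0,0,0]],"dr":[[-0.3,-0.4,0],[0,0,0],[0,0,0],[0,0,0],[0,0,0],[0,0,0]]}'; python3 st.py;python3 - <<'E'
from h import *
t=cam("top");s=cam("side");crop(s,240,50,390,200,5,"s13.png")
print("cap1",plane(t,170+204.5/6-.5,150+369.5/6-.5,.106))
E
```

```text
time_s: 16.1
eef_pos: [0.6027, -0.3457, 0.0882]
ee_rot: [1.987, 0.427, -1.973]
wrist_force: [-0.5, 0.2, 0.2]
opening: 0.987
xaxis [ 0.0085 -0.0051 -1.    ] pos [ 0.6027 -0.3457  0.0882] yaw -65.26 [-0.5  0.2  0.2] 0.9872057385961232 16.1
cap1 [0.49152909 0.15056956 0.106     ]
```

View pics/s13.png

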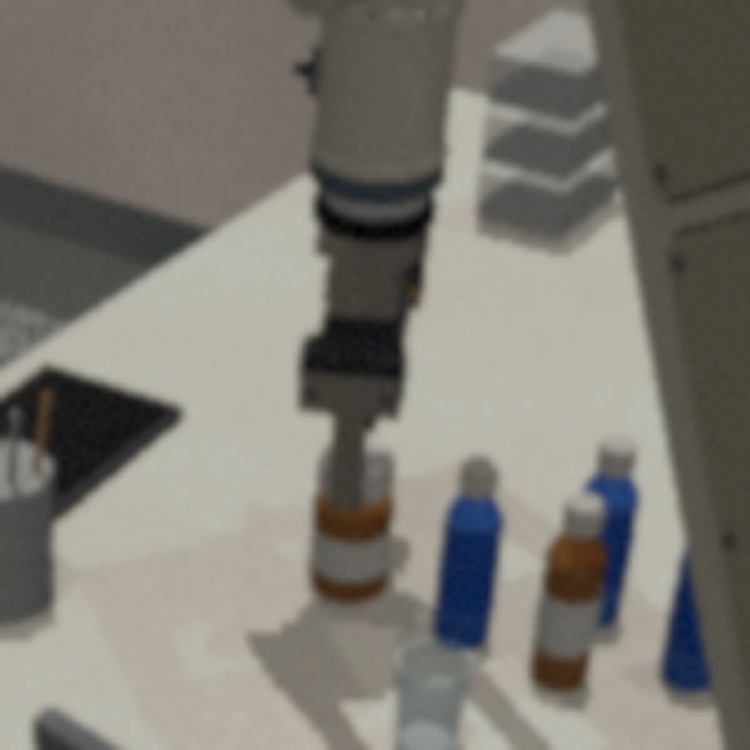

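```bash
python3 -m jog '{"jaw":[91,91,91,91],"travel":[[-1,1,-15],[0,0,-20],[0,0,-10],[0,0,0]],"dr":[[0.3,0.5,0],[0,0,0],[0,0,0],[0,0,0]]}'; python3 st.py;python3 - <<'E'
from h import *
s=cam("side");crop(s,240,50,390,200,5,"s14.png")
E
```

```text
time_s: 16.7
eef_pos: [0.6035, -0.3457, 0.0435]
ee_rot: [1.985, 0.432, -1.978]
wrist_force: [1.1, 0.3, -0.1]
opening: 0.989
xaxis [ 0.0037 -0.002  -1.    ] pos [ 0.6035 -0.3457  0.0435] yaw -65.26 [ 1.1  0.3 -0.1] 0.9890838121574493 16.7
```

View pics/s14.png

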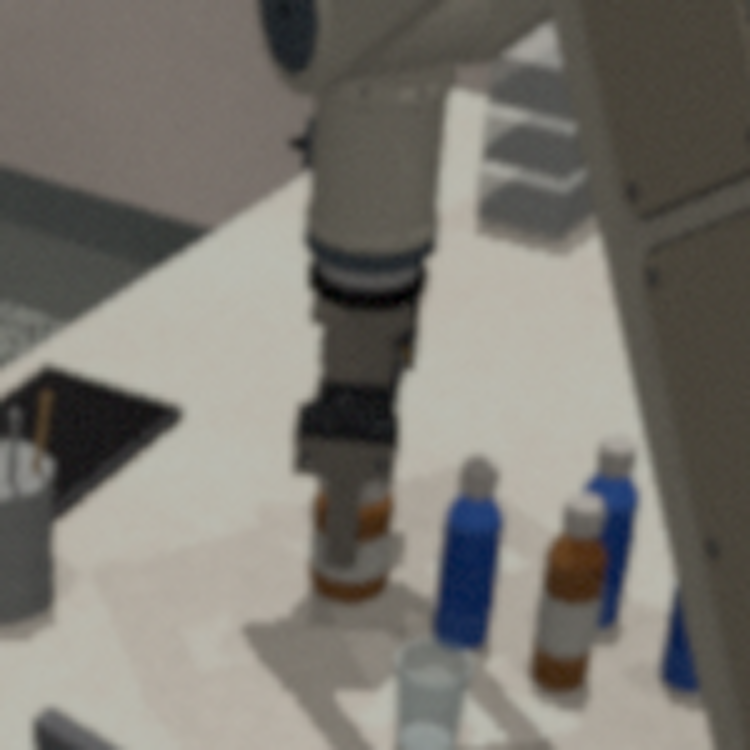

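```bash
python3 -m jog '{"jaw":[91,91,50,50,50,50,50],"travel":[[-2,0,-8],[0,0,0],[0,0,0],[0,0,0],[0,0,0],[0,0,0],[0,0,0]],"dr":[[0.1,0.2,0],[0,0,0],[0,0,0],[0,0,0],[0,0,0],[0,0,0],[0,0,0]]}' 30; python3 st.py; python3 -m jog '{"jaw":[50,50,50,50,50,50,50,50,50],"travel":[[0,0,10],[0,0,25],[0,0,35],[0,0,40],[0,0,40],[0,0,40],[0,0,30],[0,0,10],[0,0,0]],"dr":[[0,0,0],[0,0,0],[0,0,0],[0,0,0],[0,0,0],[0,0,0],[0,0,0],[0,0,0],[0,0,0]]}'; python3 st.py
```

```text
time_s: 17.62
eef_pos: [0.6024, -0.3462, 0.0369]
ee_rot: [1.984, 0.433, -1.98]
wrist_force: [0.9, -1.1, -0.8]
opening: 0.582
xaxis [ 0.0021 -0.0013 -1.    ] pos [ 0.6024 -0.3462  0.0369] yaw -65.26 [ 0.9 -1.1 -0.8] 0.5822128829590058 17.625
time_s: 18.75
eef_pos: [0.6005, -0.3453, 0.2775]
ee_rot: [1.984, 0.432, -1.98]
wrist_force: [-0.8, -0.6, -2.3]
opening: 0.581
xaxis [ 0.0025 -0.0017 -1.    ] pos [ 0.6005 -0.3453  0.2775] yaw -65.26 [-0.8 -0.6 -2.3] 0.5809376149572302 18.75
```

```bash
python3 -m jog '{"jaw":[50,50,50,50,50,50,50,50,50,50,50,50],"travel":[[-6,18,0],[-11,34,2],[-11,34,2],[-11,34,2],[-11,34,2],[-11,34,2],[-12,34,2],[-12,34,2],[-12,34,2],[-12,34,2],[-9,23,0],[0,0,0]],"dr":[[0,0,5],[0,0,5],[0,0,5],[0,0,5],[0,0,5],[0,0,5],[0,0,5],[0,0,5],[0,0,5],[0,0,5],[0,0,5],[0,0,1]]}'; python3 st.py
```

```text
time_s: 20.25
eef_pos: [0.468, 0.0136, 0.275]
ee_rot: [1.288, 1.16, -1.327]
wrist_force: [0.9, -0.8, -1.3]
opening: 0.584
xaxis [-0.0263 -0.004  -0.9996] pos [0.468  0.0136 0.275 ] yaw -7.5 [ 0.9 -0.8 -1.3] 0.5836564769119413 20.25
```

```bash
python3 -m jog '{"jaw":[50,50,50,50,50,50,50],"travel":[[0,-3,0],[0,0,0],[0,0,-25],[0,0,-35],[0,0,-35],[0,0,-15],[0,0,0]],"dr":[[0.3,-1.6,-1.6],[0,0,0],[0,0,0],[0,0,0],[0,0,0],[0,0,0],[0,0,0]]}'; python3 st.py
```

```text
time_s: 21.12
eef_pos: [0.4692, 0.005, 0.1609]
ee_rot: [1.339, 1.12, -1.332]
wrist_force: [-0.3, -0.1, -1.8]
opening: 0.582
xaxis [ 4.6e-03  7.0e-04 -1.0e+00] pos [0.4692 0.005  0.1609] yaw -9.95 [-0.3 -0.1 -1.8] 0.5824075825820736 21.125
```

```bash
python3 -m jog '{"jaw":[50,50,50,50,50,50,50],"travel":[[0,5,-10],[0,0,-25],[0,0,-30],[0,0,-20],[0,0,-10],[0,0,0],[0,0,0]],"dr":[[0,0.2,0.7],[0,0,0],[0,0,0],[0,0,0],[0,0,0],[0,0,0],[0,0,0]]}'; python3 st.py
python3 - <<'E'
from h import *
s=cam("side");crop(s,190,150,330,300,5,"s15.png")
E
```

```text
time_s: 22.0
eef_pos: [0.474, 0.0101, 0.0665]
ee_rot: [1.334, 1.122, -1.319]
wrist_force: [0.5, -0.4, -1.2]
opening: 0.585
xaxis [ 0.0098  0.0011 -1.    ] pos [0.474  0.0101 0.0665] yaw -9.28 [ 0.5 -0.4 -1.2] 0.5851586976797849 22.0
```

View pics/s15.png

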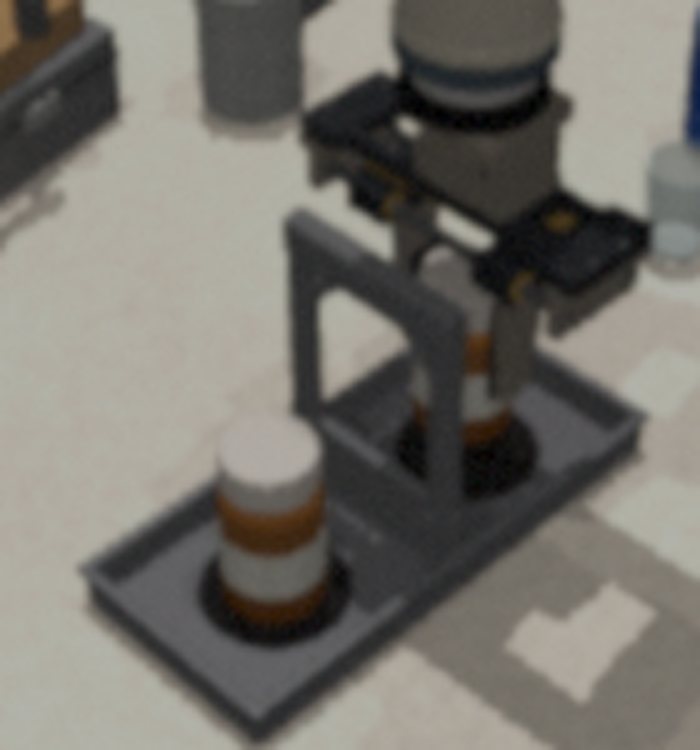

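```bash
python3 -m jog '{"jaw":[50,50,50,50],"travel":[[-5,0,-6],[0,0,-8],[0,0,-4],[0,0,0]],"dr":[[0,0.4,0],[0,0,0],[0,0,0],[0,0,0]]}'; python3 st.py
python3 - <<'E'
from h import *
s=cam("side");crop(s,240,180,330,270,7,"s16.png")
t=cam("top");crop(t,170,150,290,255,6,"t16.png")
E
```

```text
time_s: 22.55
eef_pos: [0.4694, 0.0101, 0.0483]
ee_rot: [1.331, 1.126, -1.324]
wrist_force: [-0.7, -0.9, -0.6]
opening: 0.584
xaxis [ 0.0045  0.0011 -1.    ] pos [0.4694 0.0101 0.0483] yaw -9.29 [-0.7 -0.9 -0.6] 0.5836157593337531 22.55
```

View pics/s16.png

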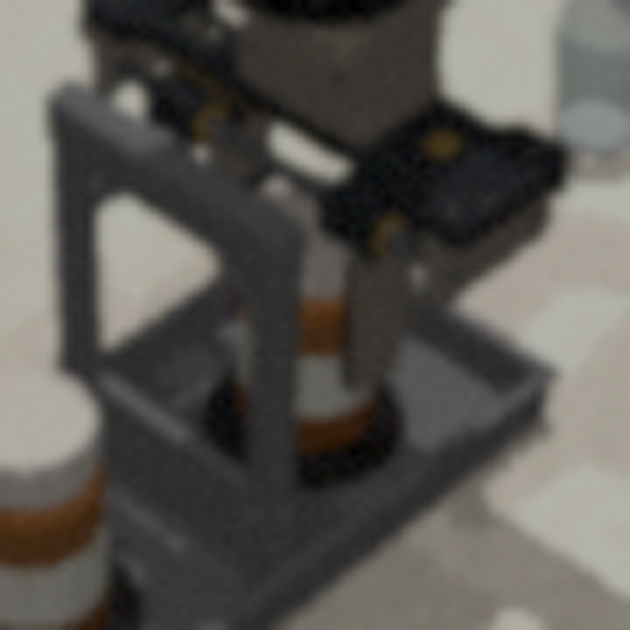

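View pics/t16.png

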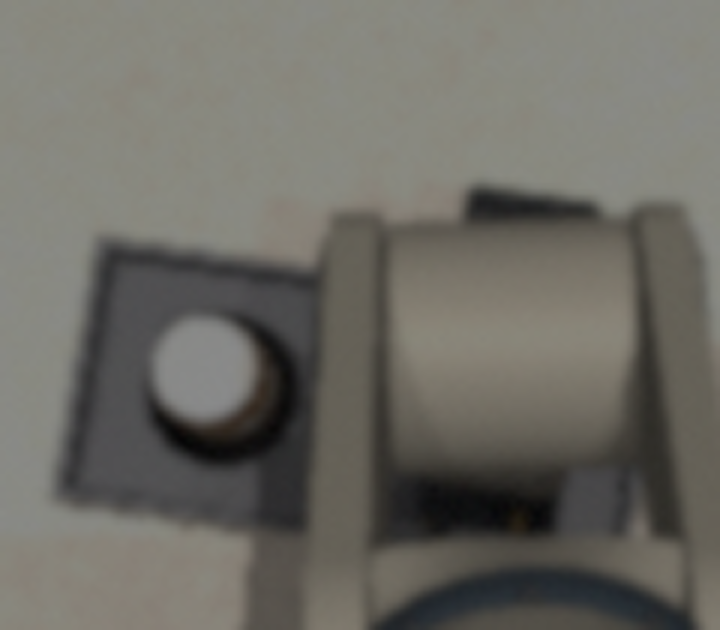

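The second jar is centred over the right pad to within about 1 mm. Now I'll set it down.

```bash
python3 -m jog '{"jaw":[50,50,50],"travel":[[0,0,-3],[0,0,-1],[0,0,0]],"dr":[[0,0.1,0],[0,0,0],[0,0,0]]}';python3 -m jog '{"jaw":[50,50],"travel":[[0,0,-1],[0,0,0]],"dr":[[0,0,0],[0,0,0]]}';python3 -m jog '{"jaw":[50,50],"travel":[[0,0,-1],[0,0,0]],"dr":[[0,0,0],[0,0,0]]}'; python3 st.py
```

```text
time_s: 23.02
eef_pos: [0.4699, 0.0101, 0.0446]
ee_rot: [1.33, 1.127, -1.324]
wrist_force: [-0.4, -0.2, -1.2]
opening: 0.585
time_s: 23.28
eef_pos: [0.47, 0.0101, 0.0436]
ee_rot: [1.33, 1.126, -1.324]
wrist_force: [-0.1, 0.9, -1.7]
opening: 0.582
time_s: 23.52
eef_pos: [0.4701, 0.0101, 0.0428]
ee_rot: [1.331, 1.126, -1.324]
wrist_force: [-0.3, -0.7, 0.3]
opening: 0.586
xaxis [ 0.004   0.0012 -1.    ] pos [0.4701 0.0101 0.0428] yaw -9.28 [-0.3 -0.7  0.3] 0.5858043112575122 23.525
```

```bash
python3 -m jog '{"jaw":[50,50],"travel":[[-1,0,-1],[0,0,0]],"dr":[[0,0,0],[0,0,0]]}';python3 st.py; python3 -m jog '{"jaw":[55,60,66,72,76],"travel":[[0,0,0],[0,0,0],[0,0,0],[0,0,0],[0,0,0]],"dr":[[0,0,0],[0,0,0],[0,0,0],[0,0,0],[0,0,0]]}'; python3 -m jog '{"jaw":[80,80,80,80,80,85,91,91],"travel":[[0,0,15],[0,0,25],[0,0,35],[0,0,40],[0,0,40],[0,0,35],[0,0,25],[0,0,0]],"dr":[[0,0,0],[0,0,0],[0,0,0],[0,0,0],[0,0,0],[0,0,0],[0,0,0],[0,0,0]]}'; python3 st.py
python3 - <<'E'
from h import *
s=cam("side");crop(s,190,150,330,300,5,"s17.png")
E
```

```text
time_s: 23.78
eef_pos: [0.4703, 0.0101, 0.043]
ee_rot: [1.332, 1.125, -1.322]
wrist_force: [0.5, -0.6, -1.2]
opening: 0.581
xaxis [ 0.0064  0.0012 -1.    ] pos [0.4703 0.0101 0.043 ] yaw -9.29 [ 0.5 -0.6 -1.2] 0.5807969314516095 23.775
time_s: 24.4
eef_pos: [0.4703, 0.0101, 0.0427]
ee_rot: [1.332, 1.125, -1.322]
wrist_force: [0.5, -0.4, -0.1]
opening: 0.825
time_s: 25.4
eef_pos: [0.4688, 0.0101, 0.2717]
ee_rot: [1.334, 1.122, -1.318]
wrist_force: [0.1, -0.1, 0.1]
opening: 0.988
xaxis [ 0.0108  0.0013 -0.9999] pos [0.4688 0.0101 0.2717] yaw -9.29 [ 0.1 -0.1  0.1] 0.9880584902319636 25.4
```

View pics/s17.png

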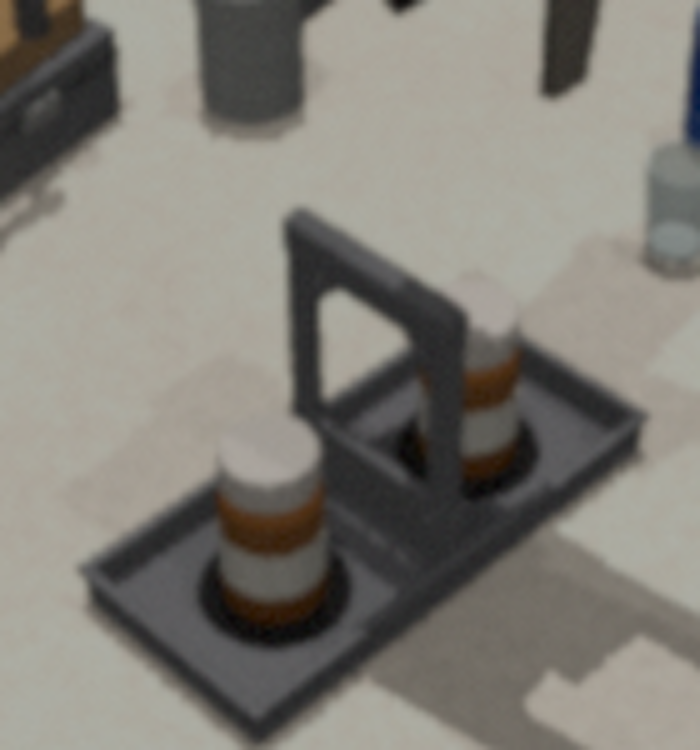

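Both jars stand centred on their pads. Next the gripper goes above the handle, turned +90°.

```bash
python3 -m jog '{"jaw":[91,91,91,91,91,91,91,91,91,91,91,91],"travel":[[1,7,0],[1,7,0],[1,7,0],[1,7,0],[1,7,0],[1,7,0],[1,7,0],[1,7,0],[1,7,0],[1,7,0],[0,0,0],[0,0,0]],"dr":[[0,0,9],[0,0,9],[0,0,9],[0,0,9],[0,0,9],[0,0,9],[0,0,9],[0,0,9],[0,0,9],[0,0,9],[0,0,0],[0,0,0]]}';python3 st.py
python3 - <<'E'
from h import *
s=cam("side");crop(s,190,110,330,300,4,"s18.png")
t=cam("top");crop(t,170,150,290,255,6,"t18.png")
E
```

```text
time_s: 26.95
eef_pos: [0.4676, 0.0808, 0.2552]
ee_rot: [0.085, 1.589, -0.097]
wrist_force: [0.8, 0.3, -0.1]
opening: 0.991
xaxis [-0.0202 -0.0063 -0.9998] pos [0.4676 0.0808 0.2552] yaw 83.39 [ 0.8  0.3 -0.1] 0.9905002412292498 26.95
```

View pics/s18.png

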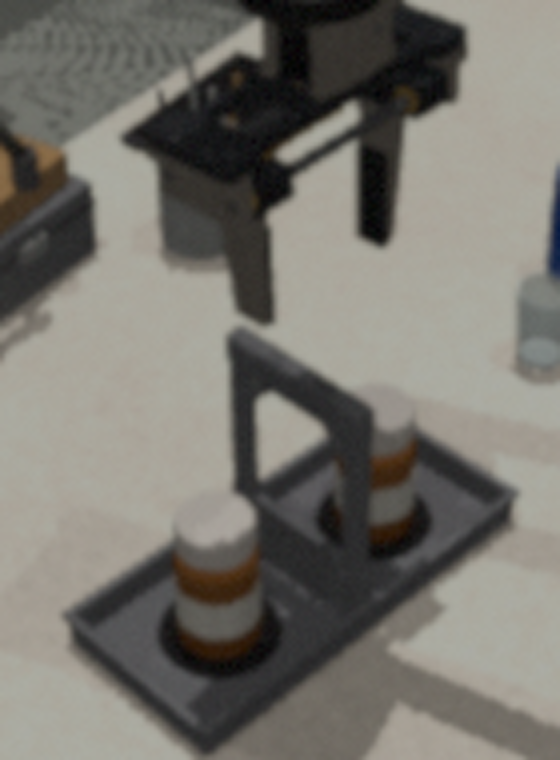

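View pics/t18.png

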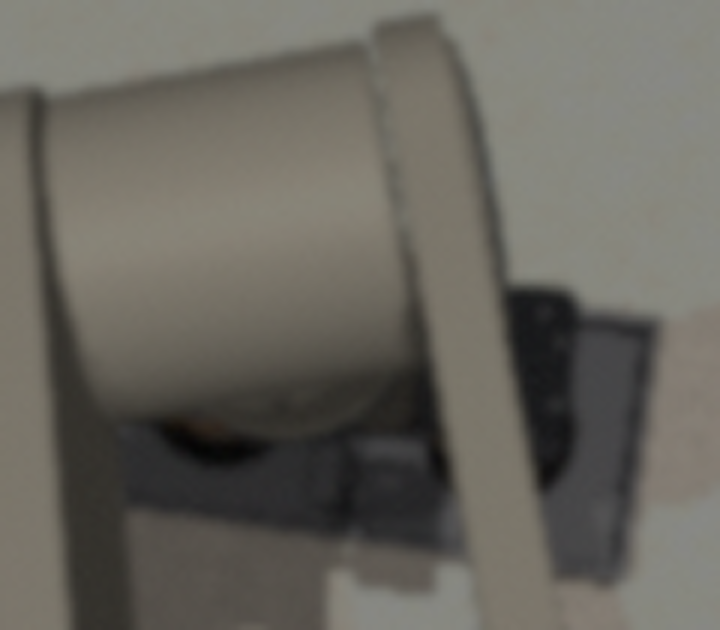

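```bash
python3 -m jog '{"jaw":[70,60,60,60,60,60],"travel":[[11,0,0],[0,0,0],[0,0,-25],[0,0,-30],[0,0,-15],[0,0,0]],"dr":[[0.4,-1.2,-2.5],[0,0,0],[0,0,0],[0,0,0],[0,0,0],[0,0,0]]}';python3 st.py
python3 - <<'E'
from h import *
s=cam("side");crop(s,220,110,320,240,6,"s19.png")
E
```

```text
time_s: 27.8
eef_pos: [0.4783, 0.0798, 0.1845]
ee_rot: [0.129, 1.566, -0.127]
wrist_force: [-1.0, -0.7, 0.5]
opening: 0.655
xaxis [ 0.0012  0.0011 -1.    ] pos [0.4783 0.0798 0.1845] yaw 80.64 [-1.  -0.7  0.5] 0.6545041476664056 27.8
```

View pics/s19.png

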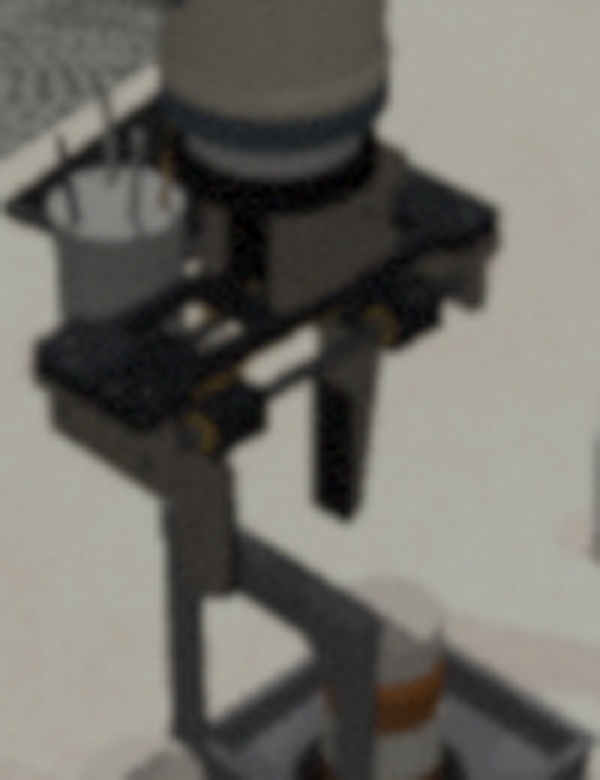

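```bash
python3 -m jog '{"jaw":[60,60,50,40,34,34],"travel":[[0,0,-14],[0,0,-15],[0,0,-5],[0,0,0],[0,0,0],[0,0,0]],"dr":[[0,0,0.2],[0,0,0],[0,0,0],[0,0,0],[0,0,0],[0,0,0]]}';python3 st.py
python3 - <<'E'
from h import *
s=cam("side");crop(s,220,130,320,260,6,"s20.png")
E
```

```text
time_s: 28.6
eef_pos: [0.4801, 0.0801, 0.1507]
ee_rot: [0.127, 1.562, -0.123]
wrist_force: [0.2, -1.3, 0.2]
opening: 0.371
xaxis [ 0.0051  0.0017 -1.    ] pos [0.4801 0.0801 0.1507] yaw 80.87 [ 0.2 -1.3  0.2] 0.3705279862864105 28.6
```

View pics/s20.png

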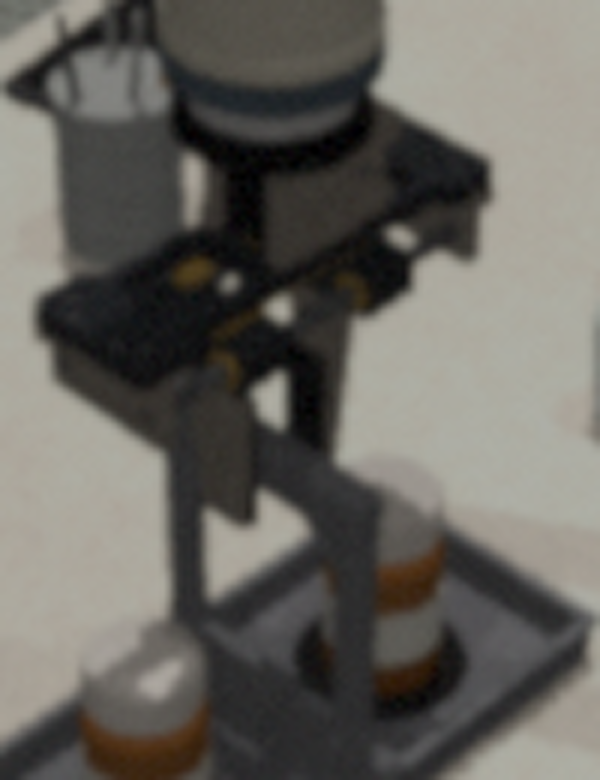

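```bash
python3 -m jog '{"jaw":[28,23,19,16,13,10,10],"travel":[[0,0,0],[0,0,0],[0,0,0],[0,0,0],[0,0,0],[0,0,0],[0,0,0]],"dr":[[0,0,0],[0,0,0],[0,0,0],[0,0,0],[0,0,0],[0,0,0],[0,0,0]]}' 10; python3 -m jog '{"jaw":[10,10,10],"travel":[[0,0,0],[0,0,0],[0,0,0]],"dr":[[0,0,0],[0,0,0],[0,0,0]]}' 50; python3 st.py
python3 - <<'E'
from h import *
s=cam("side");crop(s,190,130,330,300,5,"s21.png")
E
```

```text
time_s: 29.52
eef_pos: [0.4805, 0.0807, 0.1512]
ee_rot: [0.128, 1.561, -0.123]
wrist_force: [0.8, 2.4, -0.5]
opening: 0.171
time_s: 29.9
eef_pos: [0.4805, 0.0807, 0.1512]
ee_rot: [0.128, 1.561, -0.123]
wrist_force: [0.1, 1.6, -0.1]
opening: 0.17
xaxis [ 0.0063  0.0027 -1.    ] pos [0.4805 0.0807 0.1512] yaw 80.86 [ 0.1  1.6 -0.1] 0.17023805761657992 29.9
```

View pics/s21.png

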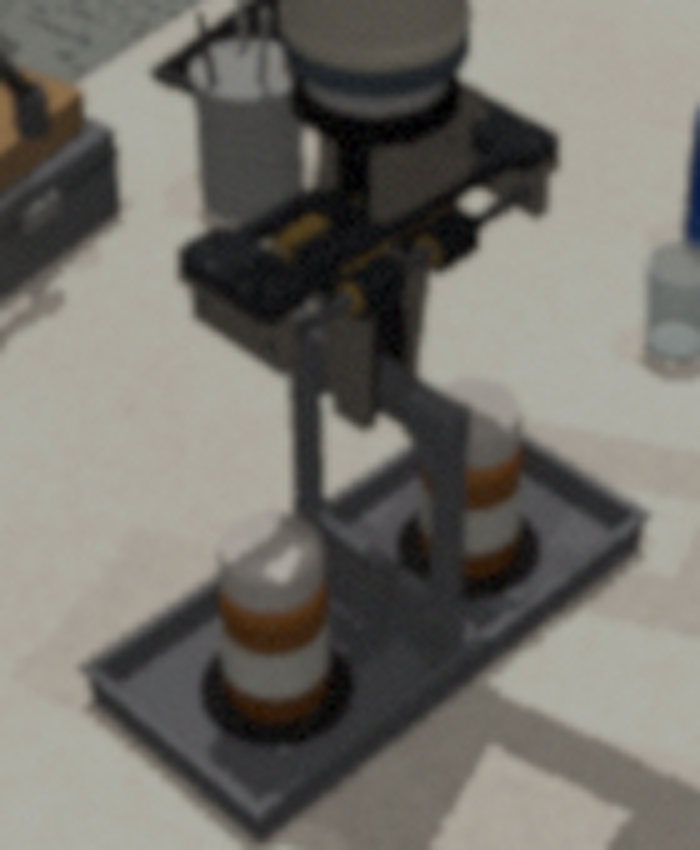

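The handle is gripped at an opening of about 16 mm, with the carrier and jars undisturbed. I'll lift gently.

```bash
python3 -m jog '{"jaw":[10,10,10,10,10,10],"travel":[[0,0,3],[0,0,5],[0,0,8],[0,0,8],[0,0,4],[0,0,0]],"dr":[[0,0,0],[0,0,0],[0,0,0],[0,0,0],[0,0,0],[0,0,0]]}'; python3 st.py
python3 - <<'E'
from h import *
s=cam("side");crop(s,190,130,330,300,5,"s22.png")
E
```

```text
time_s: 30.7
eef_pos: [0.4783, 0.0798, 0.1798]
ee_rot: [0.126, 1.565, -0.124]
wrist_force: [-0.4, 0.4, -6.3]
opening: 0.166
xaxis [ 0.0021  0.0012 -1.    ] pos [0.4783 0.0798 0.1798] yaw 80.86 [-0.4  0.4 -6.3] 0.16618766340106242 30.7
```

View pics/s22.png

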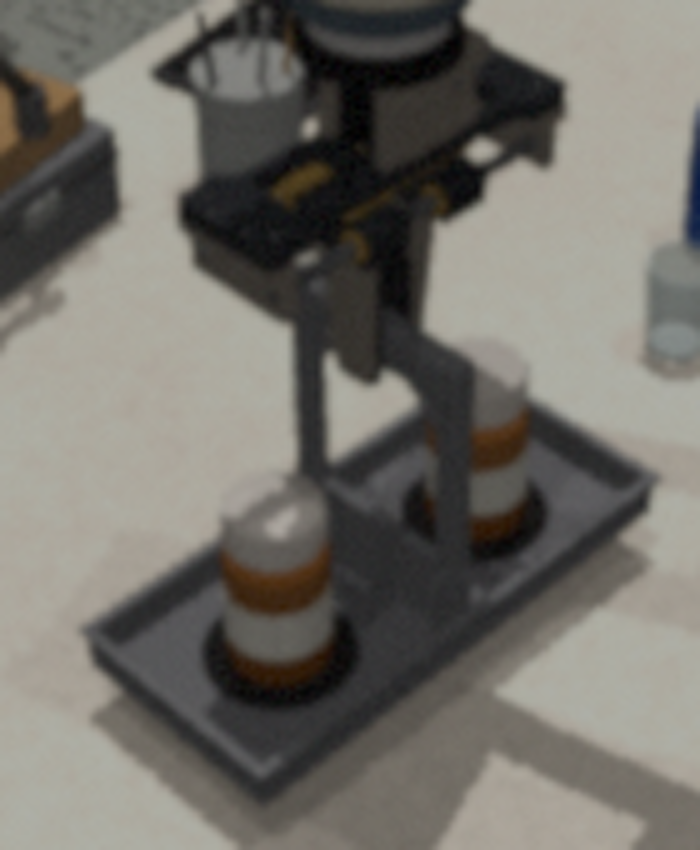

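```bash
python3 -m jog '{"jaw":[10,10,10,10,10,10,10,10,10,10,10],"travel":[[0,0,3],[1,0,6],[1,1,8],[0,0,10],[0,0,10],[0,0,10],[0,0,10],[0,0,8],[0,0,4],[0,0,0],[0,0,0]],"dr":[[0,0,0],[0,-0.1,0],[0,-0.1,0],[0,0,0],[0,0,0],[0,0,0],[0,0,0],[0,0,0],[0,0,0],[0,0,0],[0,0,0]]}'; python3 st.py
python3 - <<'E'
from h import *
s=cam("side");crop(s,190,90,330,290,4,"s23.png")
t=cam("top");crop(t,170,150,290,255,6,"t23.png")
E
```

```text
time_s: 32.12
eef_pos: [0.4799, 0.0808, 0.2534]
ee_rot: [0.126, 1.562, -0.124]
wrist_force: [-0.8, 0.8, -7.3]
opening: 0.173
xaxis [ 0.0053  0.0011 -1.    ] pos [0.4799 0.0808 0.2534] yaw 80.87 [-0.8  0.8 -7.3] 0.17331123907730267 32.125
```

View pics/s23.png

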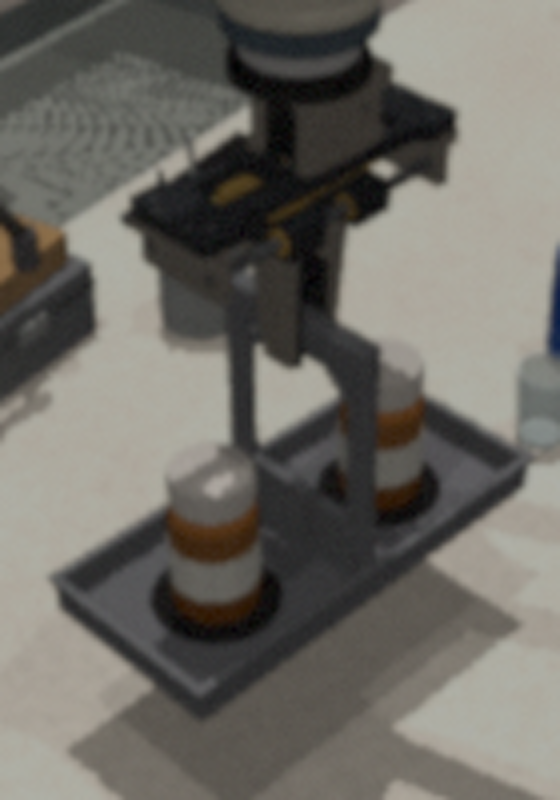

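View pics/t23.png

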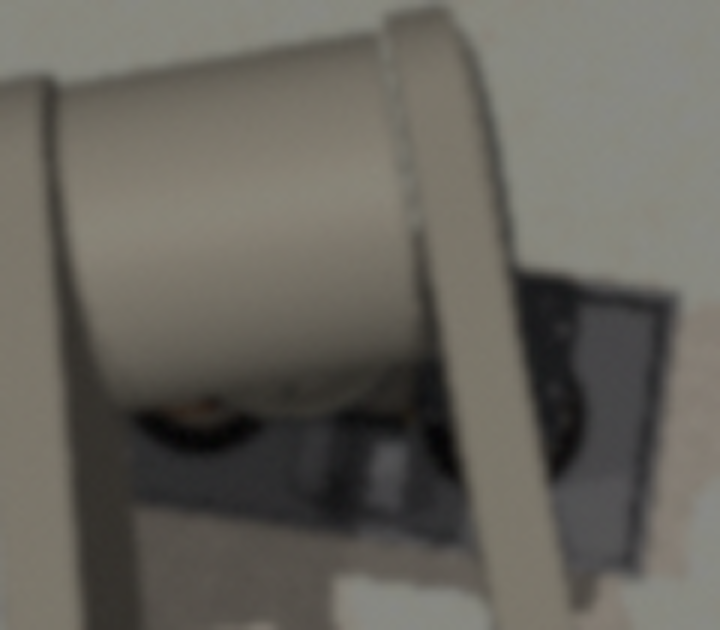

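```bash
python3 -m jog '{"jaw":[10,10,10,10],"travel":[[0,0,0],[0,0,0],[0,0,0],[0,0,0]],"dr":[[0,0,0],[0,0,0],[0,0,0],[0,0,0]]}'; python3 st.py
python3 - <<'E'
from h import *
s=cam("side");crop(s,190,90,330,290,4,"s24.png")
S=lambda p:(190+(p[0]+.5)/4-.5,90+(p[1]+.5)/4-.5)
A,B,C=[plane(s,*S(p),.130) for p in((55,580),(203,703),(525,462))]
print(np.linalg.norm(A-B),np.linalg.norm(B-C),A,B,C)
E
```

```text
time_s: 32.72
eef_pos: [0.4797, 0.0807, 0.2528]
ee_rot: [0.126, 1.563, -0.124]
wrist_force: [0.1, -0.1, -7.3]
opening: 0.172
xaxis [ 4.1e-03  9.0e-04 -1.0e+00] pos [0.4797 0.0807 0.2528] yaw 80.87 [ 0.1 -0.1 -7.3] 0.17206374659570597 32.725
0.13416824598724467 0.2850852453055135 [0.56265732 0.21373219 0.13      ] [0.43073748 0.23819181 0.13      ] [ 0.39107061 -0.04412032  0.13      ]
```

View pics/s24.png

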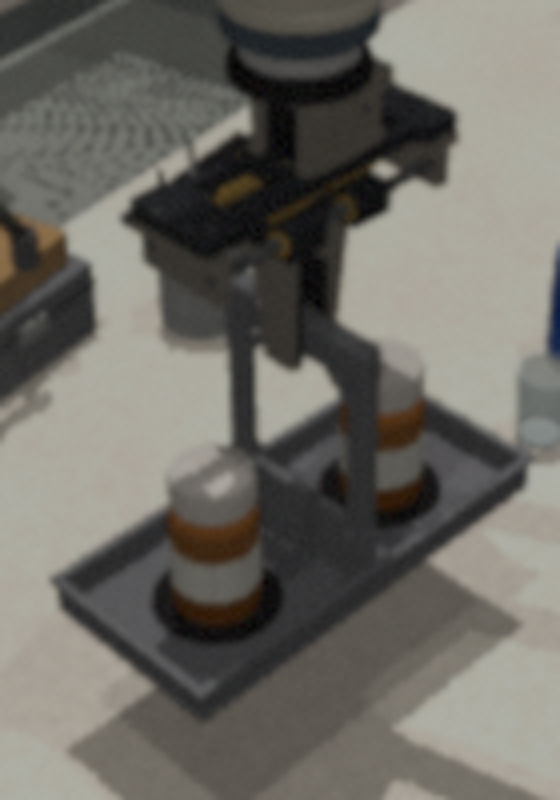

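It's steady and level, and both jars are standing on their pads, so I'm handing in.

```bash
python3 -c "
from rig import ctrl;print(ctrl.job_done())"
```

```text
the job is handed in; nothing more can be done
None
```

Both jars were set down in the middle of the carrier's bays. The loaded carrier was then lifted about 10 cm by its handle, and I handed the job in at 32.8 s with the arm still holding it.

- **Lift:** the tool rose 102 mm straight up, drifting less than 1 mm sideways, and it stayed vertical to within 0.3°. The grip is 50 N on the bar, with the opening reading 16 mm.
- **Weight:** the wrist carried about 7.3 N. The last picture shows the carrier and its shadow clear of the bench, with both jars standing on their pads.
- **Level:** three rim corners cast onto the expected height gave sides of 134 x 285 mm, against the true 130 x 288 mm. That matches a level carrier within pixel accuracy, so it is not a fine measurement.
- **Other things on the bench:** the nearby bottles, beaker and tin looked unmoved in the side pictures. I did not measure each one again at the end.
- **Height disagreements:** two-view heights differed from the text by a few mm. Jar cap tops measured 92–104 mm against 100 mm, and the bar top about 180 mm against 183 mm. I placed the first jar by the change in wrist force on contact. The second gave a weaker signal, so I relied on the height where the tool stopped moving down.

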